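Clamp the cheese for slicing

ROBOT

A 6-joint arm with a two-finger parallel gripper is mounted at the origin on the work surface. World frame = base frame: x ahead of the robot, y to its left, z up, the work surface at z = 0. Lengths are in mm, angles in rad, forces in N, time in s.
With the tool pointing down it reaches from about 375 to 900 mm from the base axis. Payload 3.1 kg.
Tool frame: the origin (TCP) lies on the centre line of the jaws, within the pads' length; the fingertips stand 17 mm ahead of it and the grasp point (between the pads) lies 2 mm behind it (manip.tip_extent is the distance from the TCP to the fingertips, in mm); z points along the fingers, y is the line along which they close (so a half turn about z gives the same grasp; the last joint's range is limited). The gripper opens to 85 mm and grips with 20 to 120 N. Pads are 22 mm wide; open, the fingers measure 114 mm over their backs; the gripper's body (76 mm by 85 mm) begins 54 mm behind the grasp point. The pads swing forward as they close: fully open they stand 13 mm farther back than shut.
Start: joints at [-0.178, 0.527, 1.433, -0, 1.181, -0.178], TCP at [624.977, 0.034, 216.21] pointing down, gripper open.
Joint ranges: [-3.08, 3.08], [-0.75, 2.2], [0.22, 2.44], [-1.43, 4.57], [0, 2.65], [-2.85, 2.85]. Speed limits (rad/s): [2.79, 2.79, 3.14, 3.14, 3.14, 3.14].

INTERFACE

Orientations are given as a rotation vector (axis times angle).
In Python, from cell import manip, eyes, look_for gives the robot as it stands.
- The arm moves only by the tool carry_out, never from a script. Its argument "series" is a list of rows, each an object of numbers: "x", "y", "z": the shift along the tool's x, y, z in units of 0.75 m (1.0 is 0.75 m); "ax", "ay", "az": the turn, a rotation vector about the tool's x, y, z in units of 90 degrees (1.0 is 90 degrees); "hand": the gripper command: -1 is fully open, 1 is shut, values between are in proportion. In form: [{"x": .., "y": .., "z": .., "ax": .., "ay": .., "az": .., "hand": ..}, ...]. A call has 1 to 20 rows; each row is the pose to reach, as a shift and turn from the pose commanded when the call began, along the tool's axes at that moment; what a row does not reach only later rows make up. A row lasts 1/12 s, in which the tool goes at most 41.7 mm and 7.16 degrees, less where a joint would pass 70% of its speed; a pose out of reach is approached as far as the arm can. A call with a number of a shift or a turn outside -1 to 1 is refused whole. A call with a gripper value outside its range is refused whole. The fingers move at their own pace and stop on an object; "force" is the grip in N (left out, the last holds). Time passes only in rows, so rows that repeat a pose let the fingers close. It gives the time, the measured TCP pose, the force, the opening and the grip force at its end, in the units of the state.
- manip.sense(): the state, without advancing time (a new reading comes with each control period).
- eyes.read_camera(name): name is "scene" or "side" or "wrist"; returns a dict with "img" (400x640x3 uint8, red, green, blue), "K" (3x3 intrinsics, pixels), "camera_from_world" (4x4, takes a point from world to camera coordinates). Camera axes: x right, y up, looking along -z (the intrinsics and any distortion apply to the point x, -y, -z); pixel columns grow to the right and rows downward; lengths in mm; the calibration is good to about 2 mm. A picture is of the moment at which its call begins. There is no depth.
- manip.finish_job(): hands the job in; it is judged then, once.
Trained networks look in a picture, given as the dict that the camera call returned (one of the last four; its "shot" number tells which), for a name from the list of things; names that differ only in an ending like _2 or _b are one class to them, and where a whole thing is asked for, a point or a joint stands for the part that bears it (a point fixed in the world has none). Each returns a list of dicts, best first, with "conf" (0 to 1); they miss things now and then, are a little off and sometimes report something else, mostly with a low value. They report only what shows in the picture. A call takes as long as a camera call. They do not tell look-alikes from the thing itself.
- look_for(thing, picture): "extent" ([left, top, width, height] in pixels, round what is visible of it).
The state is a dict: "time_s": time; "q": joint angles; "qd": joint speeds; "joint_torque": joint torques, N m; "ee_pos": TCP position; "tcp_rot": TCP orientation; "contact_force": force on the tool from outside, world axes, zero at the start; "torque": the same for the moment, N m; "gripper_width": opening from 0.0 (shut) to 1.0 (fully open); "gripper_force": force on a finger pad.
Only numpy, scipy, OpenCV 4.12 (cv2) and the standard library are available. Lean on these libraries where they do the work, as an engineer would, in place of code of your own. Each camera call takes 0.05 s, during which the arm holds its last target. There are 200 camera calls.

TASK

Take the orange spacer block out of the slicing clamp and put it back upright, fully down, in the orange holder; then pump the clamp's orange trigger, touching only the trigger and not the jaw, until the pad pushes the cheese against the fence and the pad's stem is about half pushed in, so that its yellow half is hidden and its red half still shows. Never push the stem fully in, that crushes the cheese, and leave everything else where it stands. Finish while holding the trigger squeezed, with the pad still pressing: the clamp has no lock and lets go if you do.

Things in the scene. Friction and masses are not known exactly. Their poses are not given: they have to be found in the camera images.
- clamp: ratchet clamp fixed to the table; origin on the table under the push rod; x = the way the jaw advances, z up. White board, top 12 mm above the table, x -180..220, y -165..95 mm. Steel fence: face at x 190 mm, top 62 mm above the table. Black housing x -80..-5, y +-22 mm, top 76 mm above the table. All heights here are above the table
- handle (a point): middle of the clamp's fixed black pistol handle, lying flat behind (-x of) the orange trigger: clamp x -99..-73, y -152..-22 mm, 19 to 55 mm above the table; axes as the clamp's
- trigger: orange blade 12 mm thick, 22 to 52 mm above the table, on a vertical pivot = this origin (clamp x -38, y -50, height 37 mm). It reaches 90 mm from there towards clamp -y, at rest leaning 0.25 rad towards clamp +x. Squeezed towards the handle (clamp -x; clockwise from above) it swings up to 0.44 rad to a stop; a spring returns it (3 to 5 N at trigger_push, in about half a second)
- trigger_push (a point): point on the trigger's front (+x) face, 70 mm from the pivot, 37 mm above the table; moves about 31 mm over the full swing. Here it takes 4 to 8 N to advance the free jaw slowly and about 12 N with the pad half in
- jaw: toothed push rod with a dark collar (32 mm square, front 8 mm ahead of this origin), axis 45 mm above the table; the origin lies on the table under it, at clamp x 0..25 mm at the start. The trigger drives it 50 mm per rad over 8 mm teeth: up to 8 mm may be idle, 14 to 22 mm per full squeeze. It stays while the trigger returns (2.5 N friction), but springs back if the pad presses harder
- pad (a joint): how far the pad's stem is pushed into the collar, in m: 0 = fully out, 0.020 = fully in. The visible 20 mm of stem are yellow in the 10 mm next to the collar and red in the 10 mm next to the pad. Spring 0.8 N per mm: 10 mm in (yellow just hidden) presses with 8 N
- pad_face (a point): centre of the pad's rubber front face (50 mm wide, 44 mm tall), 45 mm above the table, 36 mm ahead of the rod's origin when the stem is fully out
- cheese: a firm honey-yellow cheese block, 70 x 90 x 60 mm tall (x, y, z), 0.4 kg, standing loose on the clamp's board up to 6 mm short of the fence; origin at the centre of its underside; its x axis lies along the clamp's
- spacer_orange: orange plastic block 22 x 34 x 65 mm tall (x, y, z), 60 g, plain sides with a small white stripe near the top; origin at the centre of its underside; starts standing on the clamp's board in the gap between pad and cheese
- holder_orange: a storage pocket fixed to the table with orange walls on a white foot: inside 28 mm (x) x 40 mm (y), walls 6 mm thick, rim 34 mm above the table, pocket floor 6 mm above the table; origin at the centre of its underside, on the table; empty at the start, the orange block's own place
- holder_blue: a storage pocket fixed to the table with blue walls on a white foot: inside 28 mm (x) x 40 mm (y), walls 6 mm thick, rim 34 mm above the table, pocket floor 6 mm above the table; origin at the centre of its underside, on the table; empty, belongs to the blue block
- holder_green: a storage pocket fixed to the table with green walls on a white foot: inside 28 mm (x) x 40 mm (y), walls 6 mm thick, rim 34 mm above the table, pocket floor 6 mm above the table; origin at the centre of its underside, on the table; the green block stands in it
- spacer_green: green plastic block 22 x 34 x 65 mm tall (x, y, z), 60 g, plain sides with a small white stripe near the top; origin at the centre of its underside; stands in its holder, leave alone
- spacer_blue: blue plastic block 22 x 34 x 65 mm tall (x, y, z), 60 g, plain sides with a small white stripe near the top; origin at the centre of its underside; stands on the table, leave alone
- jar: a jar 64 mm across, 100 mm tall; origin at the centre of its underside; leave alone
- bowl: a steel bowl 140 mm across, 60 mm tall; origin at the centre of its underside; leave alone
- tin: a closed tin 60 mm across, 80 mm tall; origin at the centre of its underside; leave alone
Mind the look-alikes: they are no part of the job. Leave any pink look-alike of the spacer_orange alone.

How it is judged (in metres and radians):
On the way, in this order (a step that is already met when the one before it is completed fails the run):
1. the orange block stands released in the orange holder (x of spacer_orange in the frame of holder_orange between -0.006 and 0.006 m and y of spacer_orange in the frame of holder_orange between -0.006 and 0.006 m and z of spacer_orange in the frame of holder_orange between 0.003 and 0.01 m and angle between spacer_orange's own z axis and vertical below 0.12 rad and linear speed of spacer_orange below 0.03 m/s and contact force between the fingers and spacer_orange below 0.2 N), for 0.2 s.
2. the pad touches the cheese and its stem begins to sink (contact force between jaw and cheese above 0.8 N and value of joint pad above 0.001 m), for 0.1 s.
At the end, for the whole second after the job is handed in: Orange block upright, released, within 6 mm of centre on the orange holder's floor; cheese on the board within 5 mm of the fence; stem 6 to 14.5 mm in, pad pressing over 3 N; fingers pushing the trigger with over 1 N, robot touching neither cheese nor jaw (all of step 1 and value of joint pad between 0.006 and 0.0145 m and contact force between jaw and cheese above 3 N and contact force between the fingers and trigger above 1 N and contact force between the arm and cheese below 0.5 N and contact force between the arm and jaw below 0.5 N and x of cheese in the frame of clamp between 0.15 and 0.16 m and z of cheese in the frame of clamp between 0.009 and 0.016 m and angle between cheese's own z axis and vertical below 0.08 rad); the arm keeps its last pose, push and grip.
It fails at once if the cheese is crushed: the stem is fully in (over 19 mm), or the pad presses with over 20 N (value of joint pad above 0.019 m or contact force between jaw and cheese above 20 N).
It fails at once if the robot pushes the jaw itself instead of the trigger (contact force between the arm and jaw above 3 N).
It fails at once if a bystander is moved by more than 3 cm (distance of any of spacer_green, spacer_blue, jar, bowl, tin from where it was at the start of the episode above 0.03 m).
It also fails if it takes over 59 s, if anything falls off the work surface, if the arm or the gripper's body presses on something with over 40 N, if the wrist force passes 120 N, or if a joint passes its speed limit or range.

## Working session

There is one attempt and no reset: what is moved stays moved. The work goes in short steps, Python scripts to look and compute and a tool call to move; the robot and the scene stay as the last step left them, time stands still between calls to the robot, and variables do not carry over. Pictures are saved under pics/ and viewed, at most 10 in all, crops included, and the job is handed in when it is done.

Besides the shell and the picture viewer there is one more tool, called after "Request:" by a JSON object that holds its "name" and its "arguments", one argument or row to a line. carry_out: Moves the arm, as the interface text tells. Its arguments: {"type":"object","properties":{"series":{"type":"array","items":{"type":"object","properties":{"x":{"type":"number"},"y":{"type":"number"},"z":{"type":"number"},"ax":{"type":"number"},"ay":{"type":"number"},"az":{"type":"number"},"hand":{"type":"number"}}}},"force":{"type":"number"}},"required":["series"]}

```bash
mkdir -p pics; ls; python3 - <<'E'
from cell import manip, eyes, look_for
import cv2,numpy as np
s=manip.sense(); print(s['time_s'],s['ee_pos'],s['tcp_rot'],s['gripper_width'])
ims=[]
for n in ['scene','side']:
    p=eyes.read_camera(n); cv2.imwrite(f'pics/{n}0.png',p['img'][:,:,::-1])
    print(n,p['K'].tolist() if hasattr(p['K'],'tolist') else p['K'],np.round(p['camera_from_world'],4).tolist(),[k for k in p])
    for t in ['spacer_orange','holder_orange','clamp','trigger','jaw','pad','cheese','holder_blue','holder_green','spacer_blue','spacer_green','jar','bowl','tin']:
        print(t,[(np.round(d['extent']).astype(int).tolist(),round(d['conf'],2)) for d in look_for(t,p)[:3]])
E
```

```text
pics
0.0 [6.24240360e+02 1.71770890e-01 2.15221996e+02] [-2.22012356e+00 -2.22020546e+00  1.99029320e-03] 1.000668096790131
scene [[482.4564203241191, 0.0, 327.20625144836544], [0.0, 482.4564203241191, 204.4706924149839], [0.0, 0.0, 1.0]] [[0.7913, 0.6114, 0.0021, -451.8795], [-0.3472, 0.4465, 0.8247, 143.2802], [0.5033, -0.6533, 0.5656, -1656.6632], [0.0, 0.0, 0.0, 1.0]] ['img', 'K', 'camera_from_world', 'shot']
spacer_orange [([325, 193, 13, 13], 0.65), ([245, 215, 13, 25], 0.53), ([294, 240, 15, 24], 0.53)]
holder_orange [([227, 286, 35, 28], 0.58)]
clamp [([260, 162, 158, 90], 0.74)]
trigger [([331, 174, 28, 15], 0.57)]
jaw [([336, 173, 54, 38], 0.62)]
pad [([340, 189, 13, 20], 0.73)]
cheese [([297, 200, 41, 33], 0.69)]
holder_blue [([215, 258, 33, 30], 0.68)]
holder_green [([190, 242, 36, 30], 0.79)]
spacer_blue [([299, 201, 40, 32], 0.64), ([362, 151, 9, 12], 0.59), ([231, 286, 30, 28], 0.4)]
spacer_green [([195, 237, 19, 22], 0.63)]
jar [([402, 147, 22, 35], 0.82)]
bowl [([383, 131, 38, 29], 0.58)]
tin [([160, 283, 33, 43], 0.9), ([404, 148, 20, 35], 0.54)]
side [[388.48560432
[... 190 characters left out ...]
, 0.6712, -1192.4452], [0.0, 0.0, 0.0, 1.0]] ['img', 'K', 'camera_from_world', 'shot']
spacer_orange [([306, 207, 13, 22], 0.77), ([355, 181, 12, 18], 0.75), ([313, 175, 7, 17], 0.63)]
holder_orange [([327, 149, 12, 16], 0.56)]
clamp []
trigger [([294, 241, 43, 20], 0.55)]
jaw [([272, 223, 37, 53], 0.74)]
pad []
cheese [([303, 192, 32, 30], 0.68)]
holder_blue [([344, 163, 11, 12], 0.65)]
holder_green [([366, 164, 19, 14], 0.55)]
spacer_blue [([308, 308, 15, 28], 0.79), ([230, 279, 34, 44], 0.53)]
spacer_green [([372, 162, 10, 8], 0.47)]
jar [([233, 279, 30, 40], 0.75)]
bowl [([241, 318, 60, 51], 0.79), ([242, 192, 129, 117], 0.57)]
tin [([354, 127, 16, 24], 0.64), ([366, 164, 16, 13], 0.63)]
```

```bash
python3 - <<'E'
import cv2
a=cv2.imread('pics/scene0.png')[110:350,140:460]; cv2.imwrite('pics/s1.png',cv2.resize(a,(800,600),interpolation=cv2.INTER_CUBIC))
b=cv2.imread('pics/side0.png')[110:380,190:430]; cv2.imwrite('pics/d1.png',cv2.resize(b,None,fx=2.2,fy=2.2,interpolation=cv2.INTER_CUBIC))
E
```

```text
(no output)
```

View pics/s1.png

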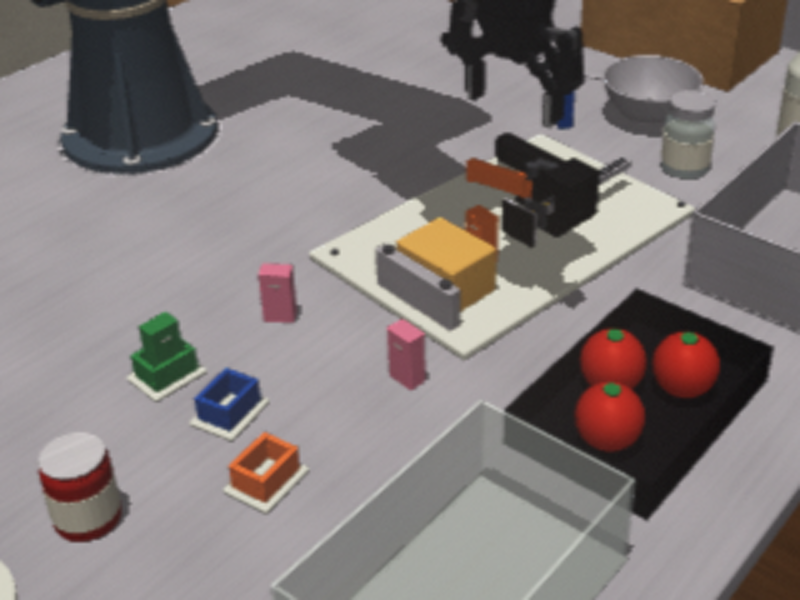

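View pics/d1.png

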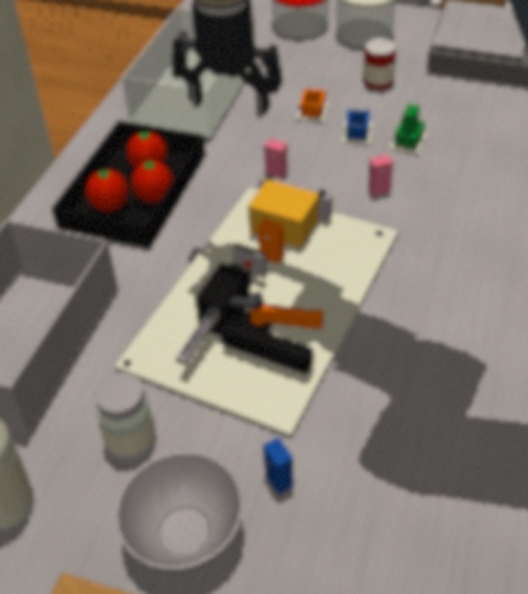

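Scene crop: the orange spacer (481,228) stands between pad (518,222) and cheese (447,262). The two pink look-alikes are at (278,292) and (406,353). The orange holder is at (265,467), with blue at (228,400) and green at (163,360) beside it. Only the block at full pixel (332,201) is orange and in the clamp gap, so it is the one meant.

```bash
cat > h.py <<'E'
from cell import manip, eyes, look_for
import cv2,numpy as np
from scipy.optimize import least_squares
from scipy.spatial.transform import Rotation as R
def proj(p,P):
    P=np.atleast_2d(P); T=np.array(p['camera_from_world']); c=P@T[:3,:3].T+T[:3,3]
    q=np.c_[c[:,0],-c[:,1],-c[:,2]]@np.array(p['K']).T
    return q[:,:2]/q[:,2:]
def onplane(p,uv,z):
    T=np.array(p['camera_from_world']);K=np.array(p['K']);Rm=T[:3,:3]
    o=-Rm.T@T[:3,3]; d=np.linalg.inv(K)@[uv[0],uv[1],1]; d=Rm.T@(d*[1,-1,-1])
    return o+d*(z-o[2])/d[2]
def world(pose,P):
    x,y,a=pose; P=np.atleast_2d(P).astype(float); c,s=np.cos(a),np.sin(a)
    return np.c_[x+c*P[:,0]-s*P[:,1],y+s*P[:,0]+c*P[:,1],P[:,2]]
def fit(obs,p0):  # obs: (picture, local pts, pixels)
    return least_squares(lambda s:np.concatenate([(proj(p,world(s,P))-u).ravel() for p,P,u in obs]),p0,x_scale=[100,100,1],loss='soft_l1')
E
python3 - <<'E'
from h import *
a=eyes.read_camera('scene');b=eyes.read_camera('side');w=eyes.read_camera('wrist')
cv2.imwrite('pics/w0.png',w['img'][:,:,::-1]); print(np.round(w['camera_from_world'],3).tolist(),w['K'].tolist())
P=np.array([[220,-165,12],[220,95,12],[-180,95,12],[-180,-165,12]])
ua=np.array([[310,252],[465,355],[693,208],[543,137]])/2.5+[140,110]
ub=np.array([[397,232],[250,187],[118,367],[293,434]])/2.2+[190,110]
for n,o in (('both',[(a,P,ua),(b,P,ub)]),('a',[(a,P,ua)]),('b',[(b,P,ub)])):
    f=fit(o,[600,0,1.5]); print(n,np.round(f.x,3),f.cost)
f=fit([(a,P,ua),(b,P,ub)],[600,0,1.5]).x
for n,uv,z in [('spacer',(332,193.5),77),('holdO',(246,292),34),('holdB',(231,265),34),('cheesetop',(319,208),72)]:
    print(n,onplane(a,uv,z))
print('holdO side',onplane(b,(333,155),34))
for t in ['spacer_orange','holder_orange','trigger','jaw','cheese','pad']:
    print(t,[(np.round(d['extent']).astype(int).tolist(),round(d['conf'],2)) for d in look_for(t,w)[:3]])
E
```

```text
[[1.0, -0.001, 0.001, -626.171], [0.001, 0.965, -0.264, 33.991], [-0.0, 0.264, 0.965, -379.816], [0.0, 0.0, 0.0, 1.0]] [[353.2364441361684, 0.0, 316.9909767056462], [0.0, 353.2364441361684, 202.13875630591468], [0.0, 0.0, 1.0]]
both [ 5.63892e+02 -7.40000e-02  1.81500e+00] 1185.818105656781
a [589.289 119.152   4.575] 2.464883562665709
b [552.094 -85.067   1.157] 542.7864647351339
spacer [557.39629806  39.50563863  77.        ]
holdO [ 611.34751105 -354.52731527   34.        ]
holdB [ 516.3107215  -312.03036707   34.        ]
cheesetop [568.4674791  -33.26689862  72.        ]
holdO side [ 598.80235309 -343.81699903   34.        ]
spacer_orange [([292, 300, 35, 54], 0.71), ([222, 125, 46, 32], 0.57)]
holder_orange []
trigger [([103, 0, 121, 10], 0.65)]
jaw [([229, 25, 63, 70], 0.89), ([96, 0, 284, 275], 0.52)]
cheese [([196, 164, 103, 93], 0.82)]
pad [([232, 25, 60, 69], 0.8)]
```

View pics/w0.png

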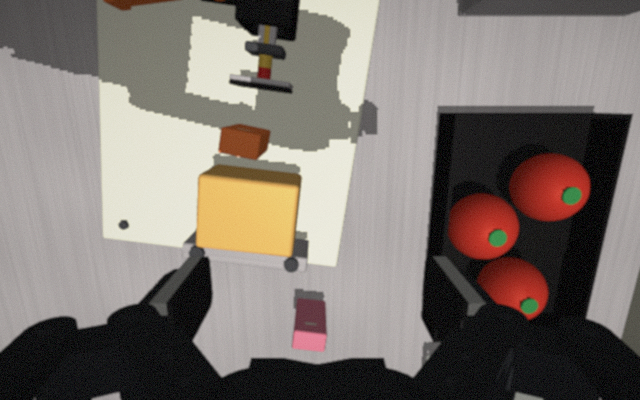

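Wrist view: the dark-orange spacer at (245,140) stands between the pad (262,83) and the cheese (248,210). The fence runs from (190,245) to (305,262), and the board's near corners are at (103,237) and (335,266).

```bash
cat >> h.py <<'E'
def maskc(p,lo,hi,box=None):
    hsv=cv2.cvtColor(p['img'],cv2.COLOR_RGB2HSV); m=cv2.inRange(hsv,lo,hi)
    if box is not None:
        k=np.zeros_like(m);l,t,w,h=[int(v) for v in box];k[max(t,0):t+h,max(l,0):l+w]=1;m=m*k
    n,L,S,C=cv2.connectedComponentsWithStats(m); i=1+np.argmax(S[1:,4]); return (L==i).astype(np.uint8),S[i]
def boxpts(sx,sy,z0,z1):
    return np.array([[x,y,z] for x in(-sx/2,sx/2) for y in(-sy/2,sy/2) for z in(z0,z1)])
def silfit(m,p,P,p0,free=3):
    # fit pose so that the hull silhouette of P matches the mask
    p0=np.array(p0,float)
    def cost(s):
        q=p0.copy();q[:len(s)]=s
        h=cv2.convexHull(proj(p,world(q,P)).astype(np.float32)).reshape(-1,2)
        k=np.zeros(m.shape,np.uint8);cv2.fillConvexPoly(k,np.round(h*16).astype(np.int32),1,shift=4)
        return (k!=m).sum()
    from scipy.optimize import minimize
    s0=p0[:free]; sim=np.vstack([s0]+[s0+np.eye(3)[i,:free]*[8,8,.1][i] for i in range(free)])
    r=minimize(cost,s0,method='Nelder-Mead',options=dict(initial_simplex=sim,xatol=.02,fatol=.1,maxiter=300));q=p0.copy();q[:free]=r.x;return q,r.fun,m.sum()
E
python3 - <<'E'
from h import *
a=eyes.read_camera('scene');b=eyes.read_camera('side');w=eyes.read_camera('wrist')
P=np.array([[220,-165,12],[220,95,12],[-180,95,12],[-180,-165,12]])
ua=np.array([[310,252],[465,355],[693,208],[543,137]])/2.5+[140,110]
ub=np.array([[397,232],[250,187],[118,367],[293,434]])/2.2+[190,110]
uw=np.array([[103,237],[335.5,266.]])
for n,o in (('all',[(a,P,ua),(b,P,ub),(w,P[:2],uw)]),('a',[(a,P,ua)]),('b',[(b,P,ub)]),('w',[(w,P[:2],uw)])):
    f=fit(o,[589,119,-1.7]); print(n,np.round(f.x,3),f.cost)
c=fit([(a,P,ua),(b,P,ub),(w,P[:2],uw)],[589,119,-1.7]).x
m,S=maskc(w,(3,120,60),(16,255,255),(205,110,80,60)); print('mask',S)
q=silfit(m,w,boxpts(22,34,12,77),[552,38,c[2]]);print('spacer',q)
m,S=maskc(w,(15,100,100),(30,255,255),(180,150,140,120)); print('mask',S)
q=silfit(m,w,boxpts(70,90,12,72),[565,-30,c[2]]);print('cheese',q)
m,S=maskc(a,(3,120,90),(16,255,255),(215,275,60,50)); print('hold',S)
for z,u in ((34,S[:2]+S[2:4]/2),): print(onplane(a,u,20))
hp=boxpts(40,52,6,34)
for a0 in(-1.7,-1.2,-.6,0,.6,1.2):
    mm=cv2.morphologyEx(m,cv2.MORPH_CLOSE,np.ones((9,9)));print(a0,silfit(mm,a,hp,[605,-350,a0]))
E
```

```text
all [582.428 123.98   -1.702] 11.751285781046027
a [589.289 119.152  -1.708] 2.4648835626661816
b [577.749 125.758  -1.702] 2.070142604139244
w [583.587 123.614  -1.706] 0.8311053810256934
mask [ 219  124   51   35 1353]
spacer (array([560.78385417,  36.43984697,  -1.64059964]), np.float64(237.0), np.uint64(1353))
mask [ 195  165  106   93 8100]
cheese (array([562.50261459, -31.53418778,  -1.71746424]), np.float64(753.0), np.uint64(8100))
hold [232 283  27  27 455]
[ 609.620325   -356.23050224   20.        ]
-1.7 (array([ 605.75336902, -355.35609092,   -1.61714848]), np.float64(153.0), np.uint64(491))
-1.2 (array([ 606.98934915, -354.8263484 ,   -1.07881814]), np.float64(138.0), np.uint64(491))
-0.6 (array([ 6.08299219e+02, -3.56726848e+02, -4.73496588e-01]), np.float64(124.0), np.uint64(491))
0 (array([ 6.06091419e+02, -3.54327498e+02,  1.12952313e-01]), np.float64(78.0), np.uint64(491))
0.6 (array([ 6.07817143e+02, -3.54444088e+02,  3.25746264e-01]), np.float64(78.0), np.uint64(491))
1.2 (array([ 605.24207763, -355.36282482,    1.34820563]), np.float64(158.0), np.uint64(491))
```

Request:
{"name": "carry_out", "arguments": {
  "series": [
    {"x":0.016,"y":-0.029,"z":0.02,"az":0.03,"hand":-1},
    {"x":0.032,"y":-0.058,"z":0.045,"az":0.06,"hand":-1},
    {"x":0.048,"y":-0.087,"z":0.068,"az":0.087,"hand":-1},
    {"x":0.048,"y":-0.087,"z":0.068,"az":0.087,"hand":-1},
    {"x":0.048,"y":-0.087,"z":0.068,"az":0.087,"hand":-1},
    {"x":0.048,"y":-0.087,"z":0.068,"az":0.087,"hand":-1}
  ]
}}

```text
$.series[0]: bad value
```

```bash
python3 - <<'E'
from h import *
s=manip.sense();print(s['ee_pos'],s['tcp_rot'])
w=eyes.read_camera('wrist'); cv2.imwrite('pics/w1.png',w['img'][:,:,::-1])
for t in ['spacer_orange','trigger','jaw','cheese','pad']:
    print(t,[(np.round(d['extent']).astype(int).tolist(),round(d['conf'],2)) for d in look_for(t,w)[:3]])
u=proj(w,[560,37,77])[0];print(u)
m,S=maskc(w,(3,120,60),(16,255,255),(u[0]-70,u[1]-60,140,130)); print('mask',S)
for a0 in (-1.7,-1.55,-1.85): print('spacer',silfit(m,w,boxpts(22,34,12,77),[560,37,a0]))
m,S=maskc(w,(17,100,100),(30,255,255)); print('mask',S,silfit(m,w,boxpts(70,90,12,72),[565,-30,-1.7]))
E
```

```text
[6.24979912e+02 3.52297130e-02 2.16217404e+02] [2.22143403e+00 2.22143586e+00 1.67702416e-06]
spacer_orange [([228, 26, 67, 66], 0.71), ([219, 124, 50, 37], 0.57), ([290, 298, 38, 54], 0.56)]
trigger [([106, 0, 117, 12], 0.91)]
jaw [([229, 26, 60, 66], 0.87), ([221, 120, 49, 39], 0.63)]
cheese [([194, 164, 107, 92], 0.92), ([99, 0, 123, 9], 0.32)]
pad [([228, 25, 64, 70], 0.76), ([96, 2, 284, 268], 0.58)]
[238.00005952 142.45447404]
mask [ 219  124   51   36 1349]
spacer (array([561.50565021,  36.11355778,  -1.67629279]), np.float64(242.0), np.uint64(1349))
spacer (array([560.7645561 ,  36.88212425,  -1.64511686]), np.float64(250.0), np.uint64(1349))
spacer (array([561.06107436,  35.74359243,  -1.71380908]), np.float64(251.0), np.uint64(1349))
mask [ 196  165  104   92 8073] (array([562.58808415, -31.46634861,  -1.71439057]), np.float64(768.0), np.uint64(8073))
```

View pics/w1.png

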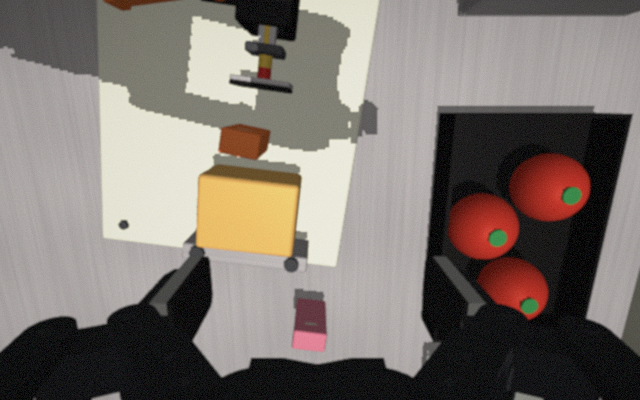

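The move was refused because a row left out ax and ay, and the picture is unchanged from before. I'll send it again with every field.

Request:
{"name": "carry_out", "arguments": {
  "series": [
    {"x":0.016,"y":-0.029,"z":0.02,"ax":0,"ay":0,"az":0.03,"hand":-1},
    {"x":0.032,"y":-0.058,"z":0.045,"ax":0,"ay":0,"az":0.06,"hand":-1},
    {"x":0.048,"y":-0.087,"z":0.068,"ax":0,"ay":0,"az":0.087,"hand":-1},
    {"x":0.048,"y":-0.087,"z":0.068,"ax":0,"ay":0,"az":0.087,"hand":-1},
    {"x":0.048,"y":-0.087,"z":0.068,"ax":0,"ay":0,"az":0.087,"hand":-1},
    {"x":0.048,"y":-0.087,"z":0.068,"ax":0,"ay":0,"az":0.087,"hand":-1}
  ]
}}

```text
time_s: 2.9
ee_pos: [561.2, 35.8, 165.9]
tcp_rot: [2.366, 2.064, 0.002]
contact_force: [-0.1, -0.4, 1.1]
gripper_width: 0.999
gripper_force: 0.0
```

```bash
python3 - <<'E'
from h import *
s=manip.sense();print(s['ee_pos'],s['tcp_rot'])
w=eyes.read_camera('wrist'); I=w['img'][:,:,::-1].copy()
u=proj(w,[560,37,77])[0];print(u)
m,S=maskc(w,(3,110,40),(16,255,255),(u[0]-70,u[1]-60,140,130)); print('mask',S)
for a0 in (-1.7,-1.55,-1.85):
    q=silfit(m,w,boxpts(22,34,12,77),[560,37,a0]);print('spacer',q)
for pt in proj(w,world(q[0],boxpts(22,34,12,77))): cv2.circle(I,tuple(int(v) for v in np.round(pt)),2,(0,255,0),-1)
m,S=maskc(w,(17,100,100),(30,255,255)); print('mask',S,silfit(m,w,boxpts(70,90,12,72),[565,-30,-1.7]))
cv2.imwrite('pics/w2.png',I)
E
```

```text
[561.1896404   35.76171487 165.85937226] [2.36575778 2.06405136 0.00245566]
[313.29966783 199.38025702]
mask [ 291  170   48   49 1932]
spacer (array([561.28750028,  35.48774499,  -1.8353821 ]), np.float64(184.0), np.uint64(1932))
spacer (array([561.21844493,  35.3119049 ,  -1.82593783]), np.float64(190.0), np.uint64(1932))
spacer (array([560.99898429,  35.76217302,  -1.8355657 ]), np.float64(194.0), np.uint64(1932))
mask [ 270  236  115   82 8983] (array([561.0284261 , -36.98940179,  -1.68849926]), np.float64(2840.0), np.uint64(8983))
```

View pics/w2.png

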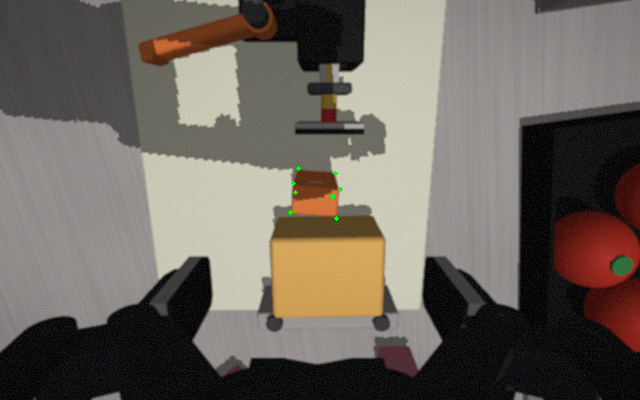

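Spacer top is at (315,182), turned about 0.12 rad from the clamp, with clear space to the pad (330,127) and cheese (327,225). Turning to match and descending.

Request:
{"name": "carry_out", "arguments": {
  "series": [
    {"x":0,"y":0,"z":0.03,"ax":0,"ay":0,"az":0.076,"hand":-1},
    {"x":0,"y":0,"z":0.06,"ax":0,"ay":0,"az":0.076,"hand":-1},
    {"x":0,"y":0,"z":0.09,"ax":0,"ay":0,"az":0.076,"hand":-1},
    {"x":0,"y":0,"z":0.12,"ax":0,"ay":0,"az":0.076,"hand":-1},
    {"x":0,"y":0,"z":0.139,"ax":0,"ay":0,"az":0.076,"hand":-1},
    {"x":0,"y":0,"z":0.139,"ax":0,"ay":0,"az":0.076,"hand":-1},
    {"x":0,"y":0,"z":0.139,"ax":0,"ay":0,"az":0.076,"hand":1},
    {"x":0,"y":0,"z":0.139,"ax":0,"ay":0,"az":0.076,"hand":1},
    {"x":0,"y":0,"z":0.139,"ax":0,"ay":0,"az":0.076,"hand":1},
    {"x":0,"y":0,"z":0.139,"ax":0,"ay":0,"az":0.076,"hand":1},
    {"x":0,"y":0,"z":0.139,"ax":0,"ay":0,"az":0.076,"hand":1},
    {"x":0,"y":0,"z":0.139,"ax":0,"ay":0,"az":0.076,"hand":1},
    {"x":0,"y":0,"z":0.139,"ax":0,"ay":0,"az":0.076,"hand":1},
    {"x":0,"y":0,"z":0.139,"ax":0,"ay":0,"az":0.076,"hand":1}
  ],
  "force": 30
}}

```text
time_s: 4.12
ee_pos: [556.1, 37.3, 64.3]
tcp_rot: [-2.482, -1.917, 0.007]
contact_force: [-9.4, 2.4, 27.4]
gripper_width: 0.002
gripper_force: 13.4
```

```bash
python3 - <<'E'
from h import *
w=eyes.read_camera('wrist');d=eyes.read_camera('side');s=manip.sense();print(s['ee_pos'],s['contact_force'],s['gripper_width'],s['gripper_force'])
a=w['img'][100:400,150:500];b=cv2.resize(d['img'][160:280,260:400],(350,300),interpolation=cv2.INTER_CUBIC)
cv2.imwrite('pics/w3.png',np.hstack([a,b])[:,:,::-1])
E
```

```text
[557.00131802  37.11269289  64.60924915] [-8.43471115  2.29256497 26.5415096 ] 0.00262176305473037 13.15358854830265
```

View pics/w3.png

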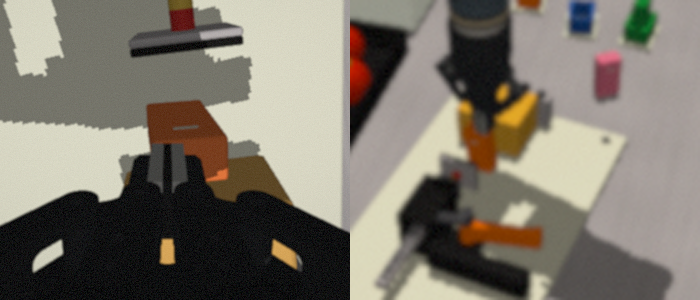

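```bash
python3 - <<'E'
from h import *
w=eyes.read_camera('wrist');a=eyes.read_camera('scene');d=eyes.read_camera('side');s=manip.sense();print(s['ee_pos'],R.from_rotvec(s['tcp_rot']).as_matrix().round(3).tolist(),s['contact_force'])
T=w['camera_from_world'];print('cam',(-T[:3,:3].T@T[:3,3]).round(1))
t=s['ee_pos']
for z in (47.6,64.6,77,100): print(z,proj(w,[t[0],t[1],z]).round(),onplane(w,(315,245),z).round(1))
# face corners (crop+150,+100) at assumed heights
for uv in [(298,205),(350,202),(378,235),(378,277)]: print(uv,[onplane(w,uv,z).round(0)[:2].tolist() for z in (12,45,77)])
f=lambda p,l,t_,ww,h,k:cv2.resize(p['img'][t_:t_+h,l:l+ww],(400,500),interpolation=cv2.INTER_CUBIC)
cv2.imwrite('pics/x1.png',np.hstack([f(a,295,150,80,100,5),f(d,280,170,80,100,5)])[:,:,::-1])
E
```

```text
[557.42139175  37.03395488  64.73884936] [[0.253, 0.968, -0.003], [0.968, -0.253, 0.001], [0.0, -0.004, -1.0]] [-7.69415744  3.19980791 25.98342024]
cam [575.6 101.5 224. ]
47.6 [[316. 236.]] [555.6  32.3  47.6]
64.6 [[316. 249.]] [557.5  39.   64.6]
77 [[316. 259.]] [558.9  43.8  77. ]
100 [[315. 284.]] [561.5  52.9 100. ]
(298, 205) [[548.0, 47.0], [552.0, 55.0], [557.0, 64.0]]
(350, 202) [[580.0, 41.0], [579.0, 50.0], [579.0, 59.0]]
(378, 235) [[592.0, 15.0], [590.0, 28.0], [587.0, 41.0]]
(378, 277) [[586.0, -14.0], [584.0, 4.0], [583.0, 21.0]]
```

View pics/x1.png

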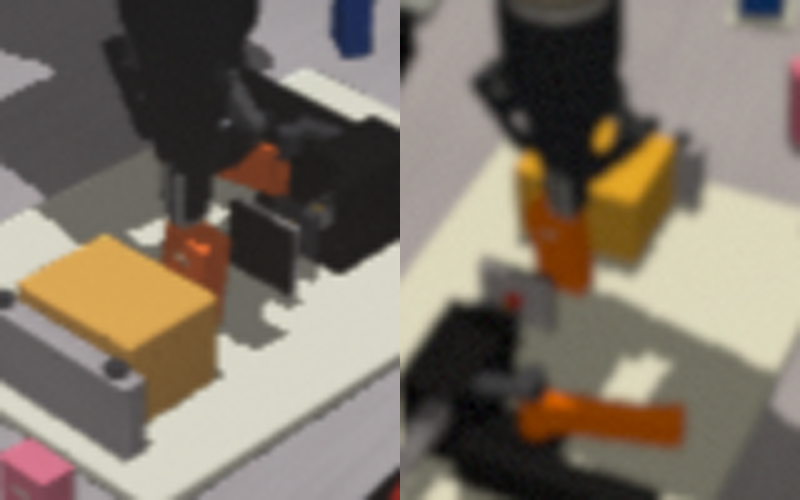

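The fingers shut without holding the block. It is still standing beside or under them, turned: top corner near (200,245) on the left, top-left near (530,195) on the right. I'll lift straight up and look again.

Request:
{"name": "carry_out", "arguments": {
  "series": [
    {"x":0,"y":0,"z":-0.02,"ax":0,"ay":0,"az":0,"hand":1},
    {"x":0,"y":0,"z":-0.05,"ax":0,"ay":0,"az":0,"hand":1},
    {"x":0,"y":0,"z":-0.09,"ax":0,"ay":0,"az":0,"hand":1},
    {"x":0,"y":0,"z":-0.14,"ax":0,"ay":0,"az":0,"hand":-1},
    {"x":0,"y":0,"z":-0.14,"ax":0,"ay":0,"az":0,"hand":-1},
    {"x":0,"y":0,"z":-0.14,"ax":0,"ay":0,"az":0,"hand":-1},
    {"x":0,"y":0,"z":-0.14,"ax":0,"ay":0,"az":0,"hand":-1},
    {"x":0,"y":0,"z":-0.14,"ax":0,"ay":0,"az":0,"hand":-1},
    {"x":0,"y":0,"z":-0.14,"ax":0,"ay":0,"az":0,"hand":-1},
    {"x":0,"y":0,"z":-0.14,"ax":0,"ay":0,"az":0,"hand":-1}
  ]
}}

```text
time_s: 5.2
ee_pos: [558.8, 36.1, 164.6]
tcp_rot: [-2.485, -1.918, 0.003]
contact_force: [-0.0, -0.5, 0.1]
gripper_width: 0.979
gripper_force: 0.0
```

```bash
python3 - <<'E'
from h import *
w=eyes.read_camera('wrist');a=eyes.read_camera('scene');d=eyes.read_camera('side');s=manip.sense();print(s['ee_pos'],s['contact_force'],s['gripper_width'])
I=w['img'][60:360,220:420]
f=lambda p,l,t_:cv2.resize(p['img'][t_:t_+75,l:l+50],(200,300),interpolation=cv2.INTER_CUBIC)
cv2.imwrite('pics/x2.png',cv2.resize(np.hstack([I,f(a,310,170),f(d,285,185)]),(800,400))[:,:,::-1])
E
```

```text
[559.36062764  36.05035557 165.13888427] [-0.02493536 -0.21058143  0.25661503] 1.0028435630297927
```

View pics/x2.png

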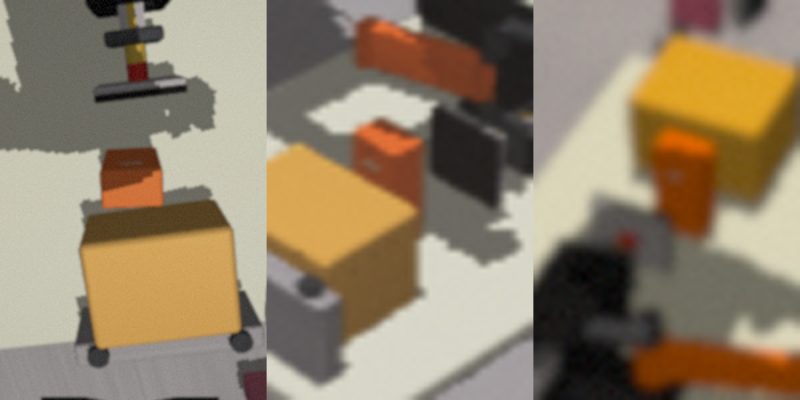

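```bash
python3 - <<'E'
from h import *
w=eyes.read_camera('wrist');a=eyes.read_camera('scene');d=eyes.read_camera('side')
def tri(o):
    return least_squares(lambda P:np.concatenate([(proj(p,P)[0]-u) for p,u in o]),[560,36,77])
for o in ([(w,(319,203)),(a,(333.1,195.3)),(d,(313.7,211.1))],[(a,(333.1,195.3)),(d,(313.7,211.1))],[(w,(319,203)),(a,(333.1,195.3))],[(w,(319,203)),(d,(313.7,211.1))]):
    f=tri(o);print('topc',f.x.round(1),f.fun.round(1))
ms=[]
for n,p,box in (('w',w,(280,160,80,62)),('s',d,(300,200,30,35))):
    m,S=maskc(p,(3,110,40),(18,255,255),box);print(n,S,silfit(m,p,boxpts(22,34,12,77),[560,36,-1.75])); ms.append((p,m))
# pad/jaw check in wrist: pad edge
m,S=maskc(w,(17,100,100),(30,255,255),(200,200,240,160));print('cheese mask',S,onplane(w,(S[0],S[1]),72).round(1))
# lit-face brightness profile down column 319
I=w['img'];print([(r,I[r,318].tolist()) for r in range(166,224,3)])
E
```

```text
topc [561.3  33.9  76. ] [-0.  -0.1 -1.2 -0.2 -1.2  0.2]
topc [561.1  34.7  75.8] [-1.1 -0.3 -1.2  0.4]
topc [561.5  34.1  76.3] [ 0.2 -0.2 -1.1 -0.3]
topc [561.   33.5  74.8] [-0.2  0.2 -1.1  0.3]
w [ 295  171   65   51 2106] (array([560.64231996,  34.65717535,  -1.80679402]), np.float64(318.0), np.uint64(2106))
s [305 208  16  22 240] (array([561.30395797,  34.96586217,  -1.700679  ]), np.float64(27.0), np.uint64(240))
cheese mask [ 279  229  121   93 9054] [526.6  20.7  72. ]
[(166, [107, 105, 96]), (169, [108, 106, 96]), (172, [85, 47, 26]), (175, [88, 43, 20]), (178, [85, 45, 22]), (181, [83, 58, 39]), (184, [86, 45, 20]), (187, [104, 55, 24]), (190, [112, 53, 23]), (193, [119, 63, 39]), (196, [111, 57, 27]), (199, [202, 109, 56]), (202, [209, 116, 62]), (205, [208, 117, 62]), (208, [208, 118, 62]), (211, [207, 113, 58]), (214, [185, 97, 54]), (217, [91, 79, 56]), (220, [79, 58, 22]), (223, [83, 63, 29])]
```

```bash
python3 - <<'E'
from h import *
print(manip.tip_extent,[k for k in dir(manip) if k[0]!='_'])
w=eyes.read_camera('wrist');s=manip.sense()
sh=np.array([557.4,37.0,64.7])-s['ee_pos']
B=world([561,34.5,-1.8],boxpts(22,34,12,77))
for b,u in zip(boxpts(22,34,12,77),proj(w,B-sh)): print(b,u.round())
print('stripe',proj(w,world([561,34.5,-1.8],[[-11,0,70]])-sh).round())
E
```

```text
17.0 ['MotionError', 'finish_job', 'sense', 'tip_extent']
[-11. -17.  12.] [294. 202.]
[-11. -17.  77.] [285. 241.]
[-11.  17.  12.] [349. 201.]
[-11.  17.  77.] [362. 239.]
[ 11. -17.  12.] [296. 235.]
[ 11. -17.  77.] [288. 285.]
[11. 17. 12.] [349. 234.]
[11. 17. 77.] [361. 283.]
stripe [[323. 234.]]
```

Request:
{"name": "carry_out", "arguments": {
  "series": [
    {"x":-0.0014,"y":0.0025,"z":0.04,"ax":0,"ay":0,"az":0,"hand":-1},
    {"x":-0.0014,"y":0.0025,"z":0.08,"ax":0,"ay":0,"az":0,"hand":-1},
    {"x":-0.0014,"y":0.0025,"z":0.11,"ax":0,"ay":0,"az":0,"hand":-1},
    {"x":-0.0014,"y":0.0025,"z":0.138,"ax":0,"ay":0,"az":0,"hand":-1},
    {"x":-0.0014,"y":0.0025,"z":0.138,"ax":0,"ay":0,"az":0,"hand":-1},
    {"x":-0.0014,"y":0.0025,"z":0.138,"ax":0,"ay":0,"az":0,"hand":-1},
    {"x":-0.0014,"y":0.0025,"z":0.138,"ax":0,"ay":0,"az":0,"hand":-1}
  ]
}}

```text
time_s: 6.13
ee_pos: [562.2, 34.4, 63.4]
tcp_rot: [2.486, 1.919, 0.002]
contact_force: [1.2, 0.2, -0.0]
gripper_width: 1.0
gripper_force: 0.0
```

```bash
python3 - <<'E'
from h import *
w=eyes.read_camera('wrist');a=eyes.read_camera('scene');d=eyes.read_camera('side');s=manip.sense();print(s['ee_pos'],s['contact_force'],s['gripper_width'])
I=cv2.resize(w['img'],(480,300))
f=lambda p,l,t_:cv2.resize(p['img'][t_:t_+75,l:l+80],(320,300),interpolation=cv2.INTER_CUBIC)
J=np.vstack([I[:, :480],np.hstack([f(a,295,150),f(d,275,175)])[:, :640][:, 80:560]])
cv2.imwrite('pics/x3.png',J[:,:,::-1])
E
```

```text
[562.50077408  34.40613113  64.05350654] [-0.07649771 -0.37410427 -1.02307973] 1.0026753118796905
```

View pics/x3.png

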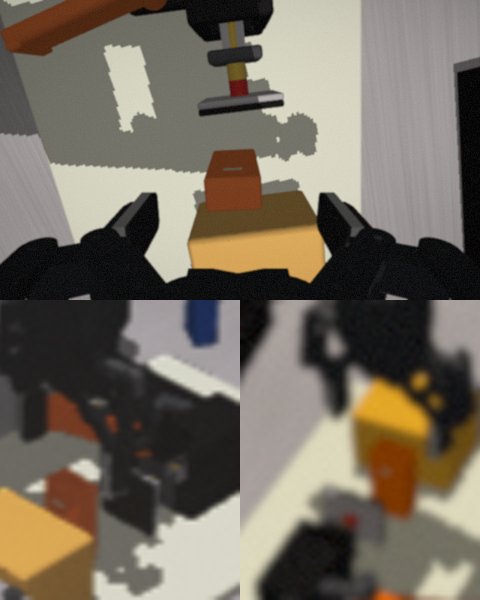

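Fingers straddle the block: tips at (150,195) and (325,195) in the wrist part, block top at (233,193). I'll check the real tip height before closing.

```bash
python3 - <<'E'
from h import *
a=eyes.read_camera('scene');d=eyes.read_camera('side');s=manip.sense();t=s['ee_pos'];print(t,s['q'])
M=R.from_rotvec(s['tcp_rot']).as_matrix()
for off in (-50,50):
  for z in (45,55,65,75): 
    P=[*(t[:2]+M[:2,1]*off),z]; print(off,z,proj(a,P).round(1),proj(d,P).round(1))
E
```

```text
[562.13122879  34.43494445  63.76689282] [-1.37203580e-01  6.64211631e-01  1.71260948e+00 -1.85803440e-05
  7.62210771e-01  1.18843291e-01]
-50 45 [[321.5 196.6]] [[325.7 223.8]]
-50 55 [[321.5 193.7]] [[325.7 221.6]]
-50 65 [[321.5 190.8]] [[325.6 219.3]]
-50 75 [[321.5 187.8]] [[325.6 217. ]]
50 45 [[343.3 212.4]] [[299.7 212.9]]
50 55 [[343.4 209.4]] [[299.6 210.7]]
50 65 [[343.4 206.4]] [[299.4 208.5]]
50 75 [[343.5 203.4]] [[299.2 206.2]]
```

The open tips triangulate to about 90 mm height, which also explains the fingers shutting on top of the block. The real fingertips sit about 29 mm farther back than stated, so I'll go 30 mm lower, which is safe either way, and close.

Request:
{"name": "carry_out", "arguments": {
  "series": [
    {"x":0,"y":0,"z":0.015,"ax":0,"ay":0,"az":0,"hand":-1},
    {"x":0,"y":0,"z":0.03,"ax":0,"ay":0,"az":0,"hand":-1},
    {"x":0,"y":0,"z":0.04,"ax":0,"ay":0,"az":0,"hand":-1},
    {"x":0,"y":0,"z":0.04,"ax":0,"ay":0,"az":0,"hand":-1},
    {"x":0,"y":0,"z":0.04,"ax":0,"ay":0,"az":0,"hand":-1},
    {"x":0,"y":0,"z":0.04,"ax":0,"ay":0,"az":0,"hand":1},
    {"x":0,"y":0,"z":0.04,"ax":0,"ay":0,"az":0,"hand":1},
    {"x":0,"y":0,"z":0.04,"ax":0,"ay":0,"az":0,"hand":1},
    {"x":0,"y":0,"z":0.04,"ax":0,"ay":0,"az":0,"hand":1},
    {"x":0,"y":0,"z":0.04,"ax":0,"ay":0,"az":0,"hand":1},
    {"x":0,"y":0,"z":0.04,"ax":0,"ay":0,"az":0,"hand":1},
    {"x":0,"y":0,"z":0.04,"ax":0,"ay":0,"az":0,"hand":1}
  ],
  "force": 30
}}

```text
time_s: 7.38
ee_pos: [561.4, 34.5, 32.9]
tcp_rot: [2.487, 1.919, 0.001]
contact_force: [-0.8, -0.0, 2.7]
gripper_width: 0.397
gripper_force: 35.1
```

Block held (opening 33.7 mm). Lifting and moving beside the holder, so the wrist camera can see it past the block.

Request:
{"name": "carry_out", "arguments": {
  "series": [
    {"x":0,"y":0,"z":-0.03,"ax":0,"ay":0,"az":0,"hand":1},
    {"x":0,"y":0,"z":-0.07,"ax":0,"ay":0,"az":0,"hand":1},
    {"x":0,"y":0,"z":-0.11,"ax":0,"ay":0,"az":0,"hand":1},
    {"x":0,"y":0,"z":-0.147,"ax":0,"ay":0,"az":0,"hand":1},
    {"x":-0.03,"y":0.005,"z":-0.147,"ax":0,"ay":0,"az":0,"hand":1},
    {"x":-0.07,"y":0.01,"z":-0.147,"ax":0,"ay":0,"az":0,"hand":1},
    {"x":-0.12,"y":0.02,"z":-0.147,"ax":0,"ay":0,"az":0,"hand":1},
    {"x":-0.17,"y":0.03,"z":-0.147,"ax":0,"ay":0,"az":0,"hand":1},
    {"x":-0.22,"y":0.04,"z":-0.147,"ax":0,"ay":0,"az":0,"hand":1},
    {"x":-0.27,"y":0.05,"z":-0.147,"ax":0,"ay":0,"az":0,"hand":1},
    {"x":-0.32,"y":0.06,"z":-0.147,"ax":0,"ay":0,"az":0,"hand":1},
    {"x":-0.37,"y":0.07,"z":-0.147,"ax":0,"ay":0,"az":0,"hand":1},
    {"x":-0.41,"y":0.077,"z":-0.147,"ax":0,"ay":0,"az":0,"hand":1},
    {"x":-0.445,"y":0.083,"z":-0.147,"ax":0,"ay":0,"az":0,"hand":1},
    {"x":-0.466,"y":0.0855,"z":-0.147,"ax":0,"ay":0,"az":0,"hand":1},
    {"x":-0.466,"y":0.0855,"z":-0.147,"ax":0,"ay":0,"az":0,"hand":1},
    {"x":-0.466,"y":0.0855,"z":-0.147,"ax":0,"ay":0,"az":0,"hand":1},
    {"x":-0.466,"y":0.0855,"z":-0.147,"ax":0,"ay":0,"az":0,"hand":1}
  ]
}}

```text
time_s: 8.88
ee_pos: [534.4, -318.0, 142.3]
tcp_rot: [-2.484, -1.919, -0.0]
contact_force: [0.5, 0.4, -0.6]
gripper_width: 0.397
gripper_force: 34.8
```

```bash
python3 - <<'E'
from h import *
s=manip.sense();print(s['ee_pos'],s['tcp_rot'],s['gripper_width'],s['contact_force'])
w=eyes.read_camera('wrist');cv2.imwrite('pics/w5.png',w['img'][:,:,::-1])
for t in ['holder_orange','spacer_orange']: print([(np.round(d['extent']).tolist(),round(d['conf'],2)) for d in look_for(t,w)[:3]])
print(proj(w,[[606,-354,34],[606,-354,6]]))
u=proj(w,[606,-354,34])[0]
m,S=maskc(w,(3,110,40),(18,255,255),(u[0]-60,u[1]-60,140,120));print(S)
mm=cv2.morphologyEx(m,cv2.MORPH_CLOSE,np.ones((25,25)))
for a0 in (-1.6,-1.2,-.8,-.4,0,.4,.8): print(a0,silfit(mm,w,boxpts(40,52,6,34),[606,-354,a0]))
E
```

```text
[ 534.40009847 -317.97495863  142.27414025] [-2.48440413e+00 -1.91905907e+00 -3.32578715e-04] 0.3974488764474879 [ 0.53656991  0.41244547 -0.55400454]
[([370.0, 168.0, 78.0, 84.0], 0.88), ([268.0, 213.0, 97.0, 109.0], 0.44)]
[([78.0, 3.0, 98.0, 59.0], 0.87), ([267.0, 211.0, 98.0, 112.0], 0.58)]
[[414.65944955 215.16705601]
 [406.1084243  205.58118761]]
[ 380  173   71   80 2532]
-1.6 (array([ 603.25939054, -357.00986743,   -1.48646821]), np.float64(2227.0), np.uint64(2881))
-1.2 (array([ 608.5347726 , -355.71116867,   -1.12263546]), np.float64(1981.0), np.uint64(2881))
-0.8 (array([ 608.04360401, -356.10855838,   -1.11529331]), np.float64(1983.0), np.uint64(2881))
-0.4 (array([ 6.08244685e+02, -3.56057769e+02,  1.51330048e-01]), np.float64(996.0), np.uint64(2881))
0 (array([ 6.08295851e+02, -3.56443868e+02,  9.87467834e-02]), np.float64(1018.0), np.uint64(2881))
0.4 (array([ 6.08683954e+02, -3.56120874e+02,  1.43071273e-01]), np.float64(1003.0), np.uint64(2881))
0.8 (array([ 6.08612189e+02, -3.56213591e+02,  1.46615629e-01]), np.float64(998.0), np.uint64(2881))
```

```bash
python3 - <<'E'
from h import *
w=eyes.read_camera('wrist')
m,S=maskc(w,(3,110,40),(18,255,255),(365,155,100,110));print(S)
h=cv2.convexHull(cv2.findNonZero(m));mm=np.zeros_like(m);cv2.fillConvexPoly(mm,h,1);print(mm.sum())
for a0 in (0,.3,-1.4): r=silfit(mm,w,boxpts(40,52,6,34),[607,-355,a0]);print(a0,r) if a0<0 else print(a0,r) ; q=r[0] if a0==0 else q
# interior hole (pocket): pixels inside the hull that are not orange
hole=cv2.morphologyEx(cv2.bitwise_and(mm,1-m),cv2.MORPH_OPEN,np.ones((3,3)));print('rim centre from rim-quad',q)
I=w['img'][:,:,::-1].copy()
for P,c in ((boxpts(40,52,34,34),(0,255,0)),(boxpts(28,40,34,34),(255,0,255)),(boxpts(40,52,6,6),(255,255,0))):
    for pt in proj(w,world(q,P)): cv2.circle(I,tuple(int(v) for v in np.round(pt)),1,c,-1)
cv2.imwrite('pics/w6.png',cv2.resize(I[140:340,240:480],(720,600),interpolation=cv2.INTER_CUBIC))
E
```

```text
[ 379  173   71   80 2516]
3716
0 (array([ 6.08348784e+02, -3.56181388e+02,  1.31585310e-01]), np.float64(169.0), np.uint64(3716))
0.3 (array([ 6.08234209e+02, -3.55684632e+02,  1.30246336e-01]), np.float64(156.0), np.uint64(3716))
-1.4 (array([ 608.96050386, -356.31921368,   -1.1388329 ]), np.float64(1206.0), np.uint64(3716))
rim centre from rim-quad [ 6.08348784e+02 -3.56181388e+02  1.31585310e-01]
```

View pics/w6.png

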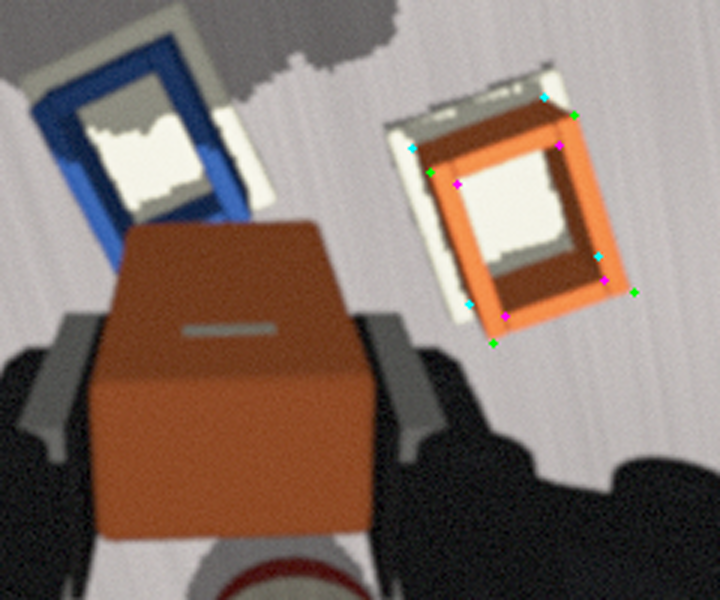

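Holder overlay matches the picture within about 1 mm: inner pocket from (457,184) to (605,280). The block hangs straight in the fingers, with its stripe face towards the camera. I'll measure its offset in the grip and work out the move.

```bash
python3 - <<'E'
from h import *
s=manip.sense();t=s['ee_pos'];print(t,s['q'])
w=eyes.read_camera('wrist')
m,S=maskc(w,(3,110,40),(18,255,255),(262,205,110,130));print(S)
for dz in (-2,0,2): print(dz,silfit(m,w,boxpts(22,34,t[2]-20.9+dz,t[2]+44.1+dz),[t[0],t[1],-1.826]))
M=R.from_rotvec(s['tcp_rot']).as_matrix();d=M.T@(np.array([607.7,-355.5,0])-[t[0],t[1],0]);print('shift units',d/750)
E
```

```text
[ 535.01876127 -318.13782644  142.76138837] [-7.15821803e-01  6.11264845e-01  1.50645838e+00  1.77412667e-04
  1.02451969e+00 -4.61851117e-01]
[ 269  214   97  106 8883]
-2 (array([ 535.97287927, -317.99154936,   -1.790369  ]), np.float64(542.0), np.uint64(8883))
0 (array([ 536.41408651, -317.15337726,   -1.82137319]), np.float64(657.0), np.uint64(8883))
2 (array([ 536.50822696, -316.29215487,   -1.82685339]), np.float64(818.0), np.uint64(8883))
shift units [-2.38602874e-02  1.06318209e-01 -6.48631785e-05]
```

Request:
{"name": "carry_out", "arguments": {
  "series": [
    {"x":-0.004,"y":0.018,"z":0,"ax":0,"ay":0,"az":0.075,"hand":1},
    {"x":-0.008,"y":0.036,"z":0,"ax":0,"ay":0,"az":0.15,"hand":1},
    {"x":-0.012,"y":0.054,"z":0,"ax":0,"ay":0,"az":0.225,"hand":1},
    {"x":-0.016,"y":0.072,"z":0,"ax":0,"ay":0,"az":0.3,"hand":1},
    {"x":-0.02,"y":0.09,"z":0,"ax":0,"ay":0,"az":0.375,"hand":1},
    {"x":-0.024,"y":0.1065,"z":0,"ax":0,"ay":0,"az":0.45,"hand":1},
    {"x":-0.024,"y":0.1065,"z":0,"ax":0,"ay":0,"az":0.525,"hand":1},
    {"x":-0.024,"y":0.1065,"z":0,"ax":0,"ay":0,"az":0.6,"hand":1},
    {"x":-0.024,"y":0.1065,"z":0,"ax":0,"ay":0,"az":0.675,"hand":1},
    {"x":-0.024,"y":0.1065,"z":0,"ax":0,"ay":0,"az":0.73,"hand":1},
    {"x":-0.024,"y":0.1065,"z":0,"ax":0,"ay":0,"az":0.754,"hand":1},
    {"x":-0.024,"y":0.1065,"z":0,"ax":0,"ay":0,"az":0.754,"hand":1},
    {"x":-0.024,"y":0.1065,"z":0,"ax":0,"ay":0,"az":0.754,"hand":1},
    {"x":-0.024,"y":0.1065,"z":0.05,"ax":0,"ay":0,"az":0.754,"hand":1},
    {"x":-0.024,"y":0.1065,"z":0.085,"ax":0,"ay":0,"az":0.754,"hand":1},
    {"x":-0.024,"y":0.1065,"z":0.1,"ax":0,"ay":0,"az":0.754,"hand":1},
    {"x":-0.024,"y":0.1065,"z":0.1,"ax":0,"ay":0,"az":0.754,"hand":1},
    {"x":-0.024,"y":0.1065,"z":0.1,"ax":0,"ay":0,"az":0.754,"hand":1}
  ]
}}

```text
time_s: 10.63
ee_pos: [607.6, -357.3, 67.5]
tcp_rot: [-3.134, -0.206, 0.001]
contact_force: [-0.4, 0.6, -0.1]
gripper_width: 0.394
gripper_force: 34.8
```

```bash
python3 - <<'E'
from h import *
for i in range(3):
    w=eyes.read_camera('wrist');s=manip.sense();print(s['ee_pos'],s['contact_force'])
M=R.from_rotvec(s['tcp_rot']).as_matrix();t=s['ee_pos'];print('tool y angle',np.arctan2(M[1,1],M[0,1]), M.round(3).tolist())
d=M.T@(np.array([607.7,-355.5,0])-[t[0],t[1],0]);print('shift units',d/750)
m,S=maskc(w,(3,110,40),(18,255,255));print(S)
cv2.imwrite('pics/w7.png',w['img'][:,:,::-1])
E
```

```text
[ 608.43632477 -358.05560422   68.83585748] [0.65736813 0.37945861 0.80503337]
[ 608.84002204 -358.40767859   69.61028145] [ 0.42821193  0.37838525 -0.14774715]
[ 608.90225574 -358.50542785   69.91373017] [-0.60830941 -0.42461617 -0.55886504]
tool y angle -1.4401246061402575 [[0.991, 0.13, 0.003], [0.13, -0.991, -0.003], [0.003, 0.003, -1.0]]
shift units [-1.06715711e-03 -4.18192636e-03 -1.58292796e-05]
[  266   185   100   135 11325]
```

Request:
{"name": "carry_out", "arguments": {
  "series": [
    {"x":-0.001,"y":-0.003,"z":0,"ax":0,"ay":0,"az":0,"hand":1},
    {"x":-0.001,"y":-0.003,"z":0,"ax":0,"ay":0,"az":0,"hand":1},
    {"x":-0.001,"y":-0.003,"z":0,"ax":0,"ay":0,"az":0,"hand":1},
    {"x":-0.001,"y":-0.003,"z":0,"ax":0,"ay":0,"az":0,"hand":1},
    {"x":-0.001,"y":-0.003,"z":0,"ax":0,"ay":0,"az":0,"hand":1}
  ]
}}

```text
time_s: 11.2
ee_pos: [606.6, -355.4, 68.0]
tcp_rot: [3.135, 0.205, 0.0]
contact_force: [-0.1, 0.6, -0.9]
gripper_width: 0.393
gripper_force: 34.8
```

```bash
python3 - <<'E'
from h import *
for i in range(6):
    s=manip.sense();print(s['ee_pos'].round(1) if hasattr(s['ee_pos'],'round') else s['ee_pos'],np.round(s['qd'],3));w=eyes.read_camera('wrist')
# where holder lies now relative to held block in this view
m,S=maskc(w,(3,110,40),(18,255,255));I=w['img'][:,:,::-1].copy()
for P,c in ((boxpts(40,52,34,34),(0,255,0)),):
    print(proj(w,world([607.7,-355.5,.131],P)).round(1).tolist())
hsv=cv2.cvtColor(w['img'],cv2.COLOR_RGB2HSV)
print('rows profile col 317',[(r,w['img'][r,317].tolist()) for r in range(176,270,4)])
print('cols profile row 215',[(c,w['img'][215,c].tolist()) for c in range(256,378,5)])
E
```

```text
[ 606.6 -355.4   68. ] [ 0.002  0.004  0.001  0.001  0.001 -0.   ]
[ 606.5 -355.3   67.9] [-0.001  0.002  0.002  0.001 -0.002  0.002]
[ 606.5 -355.3   67.8] [ 0.001  0.002 -0.001  0.     0.     0.001]
[ 606.5 -355.3   67.7] [-0.     0.003  0.001 -0.     0.002  0.   ]
[ 606.4 -355.3   67.6] [ 0.001  0.002  0.002  0.001 -0.    -0.001]
[ 606.5 -355.3   67.6] [-0.     0.    -0.002  0.002  0.001 -0.001]
[[361.5, 257.2], [361.5, 257.2], [273.6, 257.4], [273.6, 257.4], [363.7, 191.5], [363.7, 191.5], [271.2, 191.7], [271.2, 191.7]]
rows profile col 317 [(176, [240, 239, 225]), (180, [240, 239, 226]), (184, [105, 53, 24]), (188, [112, 57, 27]), (192, [192, 105, 52]), (196, [239, 137, 72]), (200, [164, 89, 50]), (204, [133, 133, 121]), (208, [137, 136, 122]), (212, [134, 131, 118]), (216, [107, 53, 24]), (220, [107, 53, 22]), (224, [110, 57, 24]), (228, [111, 59, 31]), (232, [113, 64, 33]), (236, [108, 62, 29]), (240, [106, 51, 23]), (244, [108, 53, 23]), (248, [106, 84, 69]), (252, [110, 65, 46]), (256, [111, 54, 30]), (260, [111, 58, 33]), (264, [114, 60, 29]), (268, [130, 66, 31])]
cols profile row 215 [(256, [97, 94, 94]), (261, [101, 98, 97]), (266, [98, 95, 97]), (271, [132, 109, 94]), (276, [143, 77, 42]), (281, [122, 63, 34]), (286, [108, 70, 48]), (291, [113, 79, 61]), (296, [113, 76, 55]), (301, [108, 64, 44]), (306, [112, 71, 46]), (311, [110, 64, 38]), (316, [108, 57, 33]), (321, [106, 58, 30]), (326, [109, 58, 30]), (331, [109, 59, 32]), (336, [111, 56, 29]), (341, [109, 57, 33]), (346, [125, 102, 83]), (351, [97, 48, 15]), (356, [141, 74, 39]), (361, [133, 72, 41]), (366, [104, 100, 97]), (371, [189, 182, 181]), (376, [187, 181, 179])]
```

Request:
{"name": "carry_out", "arguments": {
  "series": [
    {"x":0.0015,"y":0,"z":0.006,"ax":0,"ay":0,"az":0,"hand":1},
    {"x":0.0015,"y":0,"z":0.012,"ax":0,"ay":0,"az":0,"hand":1},
    {"x":0.0015,"y":0,"z":0.018,"ax":0,"ay":0,"az":0,"hand":1},
    {"x":0.0015,"y":0,"z":0.024,"ax":0,"ay":0,"az":0,"hand":1},
    {"x":0.0015,"y":0,"z":0.03,"ax":0,"ay":0,"az":0,"hand":1},
    {"x":0.0015,"y":0,"z":0.036,"ax":0,"ay":0,"az":0,"hand":1},
    {"x":0.0015,"y":0,"z":0.042,"ax":0,"ay":0,"az":0,"hand":1},
    {"x":0.0015,"y":0,"z":0.048,"ax":0,"ay":0,"az":0,"hand":1},
    {"x":0.0015,"y":0,"z":0.052,"ax":0,"ay":0,"az":0,"hand":1},
    {"x":0.0015,"y":0,"z":0.052,"ax":0,"ay":0,"az":0,"hand":1},
    {"x":0.0015,"y":0,"z":0.052,"ax":0,"ay":0,"az":0,"hand":1},
    {"x":0.0015,"y":0,"z":0.052,"ax":0,"ay":0,"az":0,"hand":1}
  ]
}}

```text
time_s: 12.5
ee_pos: [607.8, -355.3, 28.9]
tcp_rot: [3.135, 0.205, 0.001]
contact_force: [0.5, 0.5, -0.6]
gripper_width: 0.397
gripper_force: 34.8
```

Request:
{"name": "carry_out", "arguments": {
  "series": [
    {"x":0,"y":0,"z":0.0025,"ax":0,"ay":0,"az":0,"hand":1},
    {"x":0,"y":0,"z":0.0025,"ax":0,"ay":0,"az":0,"hand":1},
    {"x":0,"y":0,"z":0.0025,"ax":0,"ay":0,"az":0,"hand":1},
    {"x":0,"y":0,"z":0.0025,"ax":0,"ay":0,"az":0,"hand":-1},
    {"x":0,"y":0,"z":0.0025,"ax":0,"ay":0,"az":0,"hand":-1},
    {"x":0,"y":0,"z":0.0025,"ax":0,"ay":0,"az":0,"hand":-1},
    {"x":0,"y":0,"z":0.0025,"ax":0,"ay":0,"az":0,"hand":-1},
    {"x":0,"y":0,"z":0.0025,"ax":0,"ay":0,"az":0,"hand":-1},
    {"x":0,"y":0,"z":-0.02,"ax":0,"ay":0,"az":0,"hand":-1},
    {"x":0,"y":0,"z":-0.05,"ax":0,"ay":0,"az":0,"hand":-1},
    {"x":0,"y":0,"z":-0.09,"ax":0,"ay":0,"az":0,"hand":-1},
    {"x":0,"y":0,"z":-0.13,"ax":0,"ay":0,"az":0,"hand":-1},
    {"x":0,"y":0,"z":-0.16,"ax":0,"ay":0,"az":0,"hand":-1},
    {"x":0,"y":0,"z":-0.16,"ax":0,"ay":0,"az":0,"hand":-1},
    {"x":0,"y":0,"z":-0.16,"ax":0,"ay":0,"az":0,"hand":-1}
  ]
}}

```text
time_s: 13.75
ee_pos: [608.5, -355.9, 150.8]
tcp_rot: [3.132, 0.205, 0.005]
contact_force: [-0.5, -0.6, 0.0]
gripper_width: 0.997
gripper_force: 0.0
```

```bash
python3 - <<'E'
from h import *
s=manip.sense();print(s['ee_pos'],s['contact_force'],s['q'],s['time_s'])
w=eyes.read_camera('wrist');a=eyes.read_camera('scene')
for p in (w,a):
    B=world([607.7,-355.5,.131],boxpts(22,34,34,71));U=proj(p,B);l,t=U.min(0);r,b=U.max(0)
    H=proj(p,world([607.7,-355.5,.131],np.vstack([boxpts(22,34,34,71),boxpts(40,52,6,34)])))
    m,S=maskc(p,(3,110,40),(18,255,255),(H[:,0].min()-30,H[:,1].min()-30,np.ptp(H[:,0])+60,np.ptp(H[:,1])+60))
    print('mask box',S,'expected',H.min(0).round(1),np.ptp(H,axis=0).round(1))
    def c(q,p=p,m=m):
        k=np.zeros(m.shape,np.uint8)
        for Bx,ps in ((boxpts(22,34,34,71),[q[0],q[1],.131]),(boxpts(40,52,6,34),[607.7,-355.5,.131])):
            h=cv2.convexHull(proj(p,world(ps,Bx)).astype(np.float32)).reshape(-1,2);cv2.fillConvexPoly(k,np.round(h*16).astype(np.int32),1,shift=4)
        return (k!=m).sum()
    g=min((c((607.7+i,-355.5+j)),i,j) for i in range(-6,7) for j in range(-6,7));print(g,c((607.7,-355.5)),m.sum())
E
```

```text
[ 608.51217304 -355.86723682  150.82986767] [-0.46864412 -0.64464261  0.03348915] [-6.87302709e-01  7.03564920e-01  1.27458260e+00  7.54790091e-06
  1.15930187e+00  7.53049662e-01] 13.75
mask box [ 284  165   65   54 3271] expected [283.  164.1] [65.7 57.6]
(np.int64(325), 2, 4) 521 3271
mask box [232 275  28  36 630] expected [230.3 273.4] [29.1 37.4]
(np.int64(67), 5, -1) 111 630
```

Mask extents in both views fit a fully seated block, with the expected height in scene. Now to the trigger: fingers shut, tool turned back to the clamp's axes, hovering in front of the trigger.

Request:
{"name": "carry_out", "arguments": {
  "series": [
    {"x":-0.006,"y":-0.04,"z":0,"ax":0,"ay":0,"az":-0.06,"hand":1},
    {"x":-0.012,"y":-0.08,"z":0,"ax":0,"ay":0,"az":-0.12,"hand":1},
    {"x":-0.019,"y":-0.125,"z":0,"ax":0,"ay":0,"az":-0.18,"hand":1},
    {"x":-0.026,"y":-0.17,"z":0,"ax":0,"ay":0,"az":-0.24,"hand":1},
    {"x":-0.033,"y":-0.215,"z":0,"ax":0,"ay":0,"az":-0.3,"hand":1},
    {"x":-0.04,"y":-0.26,"z":0,"ax":0,"ay":0,"az":-0.36,"hand":1},
    {"x":-0.047,"y":-0.305,"z":0,"ax":0,"ay":0,"az":-0.42,"hand":1},
    {"x":-0.054,"y":-0.35,"z":0,"ax":0,"ay":0,"az":-0.48,"hand":1},
    {"x":-0.061,"y":-0.395,"z":0,"ax":0,"ay":0,"az":-0.54,"hand":1},
    {"x":-0.068,"y":-0.44,"z":0,"ax":0,"ay":0,"az":-0.6,"hand":1},
    {"x":-0.075,"y":-0.485,"z":0,"ax":0,"ay":0,"az":-0.66,"hand":1},
    {"x":-0.082,"y":-0.53,"z":0,"ax":0,"ay":0,"az":-0.72,"hand":1},
    {"x":-0.09,"y":-0.575,"z":0,"ax":0,"ay":0,"az":-0.77,"hand":1},
    {"x":-0.097,"y":-0.62,"z":0,"ax":0,"ay":0,"az":-0.81,"hand":1},
    {"x":-0.102,"y":-0.65,"z":0,"ax":0,"ay":0,"az":-0.83,"hand":1},
    {"x":-0.104,"y":-0.669,"z":0,"ax":0,"ay":0,"az":-0.83,"hand":1},
    {"x":-0.104,"y":-0.669,"z":0,"ax":0,"ay":0,"az":-0.83,"hand":1},
    {"x":-0.104,"y":-0.669,"z":0,"ax":0,"ay":0,"az":-0.83,"hand":1},
    {"x":-0.104,"y":-0.669,"z":0,"ax":0,"ay":0,"az":-0.83,"hand":1}
  ]
}}

```text
time_s: 15.43
ee_pos: [464.8, 131.7, 147.9]
tcp_rot: [-2.367, -2.064, 0.002]
contact_force: [-1.1, 0.5, 0.4]
gripper_width: 0.004
gripper_force: 0.0
```

```bash
cat >> h.py <<'E'
def trig(w,c):
    # trigger angle (lean to +x) and pivot offset from the orange mask in the wrist view: top face points at z=52
    m,S=maskc(w,(3,110,40),(18,255,255)); v,u=np.nonzero(m)
    P=np.array([onplane(w,(x,y),45)[:2] for x,y in zip(u[::5],v[::5])])-c[:2]; cs,sn=np.cos(c[2]),np.sin(c[2])
    L=np.c_[P@[cs,sn],P@[-sn,cs]]; return S,L
E
python3 - <<'E'
from h import *
s=manip.sense();print(s['ee_pos'],s['contact_force'],s['time_s'])
M=R.from_rotvec(s['tcp_rot']).as_matrix();print('tool y ang',np.arctan2(M[1,1],M[0,1]))
w=eyes.read_camera('wrist');cv2.imwrite('pics/w8.png',w['img'][:,:,::-1])
c=[583,124,-1.706]
for t in ['trigger','jaw','pad','handle']: print(t,[(np.round(d['extent']).tolist(),round(d['conf'],2)) for d in look_for(t,w)[:2]])
S,L=trig(w,c);print(S)
for y in range(-145,-35,10):
    k=abs(L[:,1]-y)<3
    if k.sum()>3: print(y,L[k,0].min().round(1),L[k,0].max().round(1))
print(L.min(0),L.max(0))
m,S=maskc(w,(18,0,180),(45,60,255));print('board-ish mask',S)
E
```

```text
[464.7836911  131.68858612 147.93016954] [-1.0677461   0.49990406  0.38329862] 15.4333
tool y ang -0.1367040948412333
trigger [([290.0, 102.0, 178.0, 75.0], 0.66)]
jaw [([426.0, 0.0, 85.0, 252.0], 0.94)]
pad [([428.0, 190.0, 85.0, 63.0], 0.73), ([288.0, 102.0, 182.0, 76.0], 0.44)]
handle [([250.0, 2.0, 351.0, 362.0], 0.96), ([425.0, 190.0, 89.0, 61.0], 0.67)]
[ 291  121  122   56 2356]
-135 -21.6 -7.3
-125 -24.6 -9.5
-115 -27.5 -13.3
-105 -29.7 -15.6
-95 -32.6 -19.3
-85 -34.7 -22.2
-75 -37.6 -24.4
-65 -42.6 -25.9
-55 -47.5 -27.3
[ -47.55409959 -136.66596772] [ -7.24579591 -47.58263901]
board-ish mask [  260     0   341   349 41450]
```

Trigger measured within about 1 mm of the expected line, leaning 0.26 rad. Going down in front of it.

Request:
{"name": "carry_out", "arguments": {
  "series": [
    {"x":-0.005,"y":0,"z":0.04,"ax":0,"ay":0,"az":0,"hand":1},
    {"x":-0.005,"y":0,"z":0.08,"ax":0,"ay":0,"az":0,"hand":1},
    {"x":-0.005,"y":0,"z":0.11,"ax":0,"ay":0,"az":0,"hand":1},
    {"x":-0.005,"y":0,"z":0.135,"ax":0,"ay":0,"az":0,"hand":1},
    {"x":-0.005,"y":0,"z":0.155,"ax":0,"ay":0,"az":0,"hand":1},
    {"x":-0.005,"y":0,"z":0.165,"ax":0,"ay":0,"az":0,"hand":1},
    {"x":-0.005,"y":0,"z":0.17,"ax":0,"ay":0,"az":0,"hand":1},
    {"x":-0.005,"y":0,"z":0.17,"ax":0,"ay":0,"az":0,"hand":1},
    {"x":-0.005,"y":0,"z":0.17,"ax":0,"ay":0,"az":0,"hand":1},
    {"x":-0.005,"y":0,"z":0.17,"ax":0,"ay":0,"az":0,"hand":1}
  ]
}}

```text
time_s: 16.52
ee_pos: [465.3, 128.5, 22.1]
tcp_rot: [2.367, 2.064, 0.002]
contact_force: [-0.3, -0.7, -0.1]
gripper_width: 0.001
gripper_force: 0.0
```

```bash
cat >> h.py <<'E'
C=np.array([583,124,-1.706])
def local(P,c=C):
    cs,sn=np.cos(c[2]),np.sin(c[2]);d=np.asarray(P)[...,:2]-c[:2];return np.stack([d@[cs,sn],d@[-sn,cs]],-1)
def stem():
    # wrist view: clamp-x extents of red and yellow stem parts (z 45 plane, near y=0), pad/collar dark edges
    w=eyes.read_camera('wrist');s=manip.sense()
    xs=np.arange(-10,125,.5)
    out={}
    rows=[]
    for y in (-3,-1.5,0,1.5,3):
        uv=proj(w,world(C,np.c_[xs,np.full_like(xs,y),np.full_like(xs,52)]))
        rows.append(cv2.remap(w['img'],uv[:,:1].astype(np.float32),uv[:,1:].astype(np.float32),cv2.INTER_LINEAR)[:,0])
    rgb=np.median(rows,0).astype(np.uint8);hsv=cv2.cvtColor(rgb[None],cv2.COLOR_RGB2HSV)[0].astype(int)
    red=((hsv[:,0]<8)|(hsv[:,0]>172))&(hsv[:,1]>110);yel=(hsv[:,0]>15)&(hsv[:,0]<32)&(hsv[:,1]>110)
    f=lambda k,m:(xs[k].min(),xs[k].max(),k.sum()/2) if k.any() else None
    t=local(s['ee_pos']);
    m,S=maskc(w,(3,110,40),(18,255,255))
    print('t',s['time_s'],'tcp local',t.round(1),'z',round(s['ee_pos'][2],1),'F clamp x',round(float(np.dot(s['contact_force'][:2],[np.cos(C[2]),np.sin(C[2])])),1),np.round(s['contact_force'],1),'red',f(red,0),'yellow',f(yel&(xs<100),0))
    return w,xs,hsv
E
python3 - <<'E'
from h import *
w,xs,hsv=stem();cv2.imwrite('pics/w9.png',w['img'][:,:,::-1])
print([(float(x),*map(int,h)) for x,h in zip(xs[::6],hsv[::6])])
print('pad',[(np.round(d['extent']).tolist(),round(d['conf'],2)) for d in look_for('pad',w)[:1]],'cheese',[(np.round(d['extent']).tolist(),round(d['conf'],2)) for d in look_for('cheese',w)[:1]],[(np.round(d['extent']).tolist(),round(d['conf'],2)) for d in look_for('trigger',w)[:1]])
E
```

```text
t 16.5667 tcp local [  11.4 -117.3] z 22.1 F clamp x -0.3 [-0.2  0.3 -0.8] red (np.float64(26.5), np.float64(35.5), np.float64(9.5)) yellow (np.float64(21.0), np.float64(25.5), np.float64(5.0))
[(-10.0, 45, 39, 13), (-7.0, 15, 54, 19), (-4.0, 0, 0, 18), (-1.0, 0, 17, 15), (2.0, 135, 26, 20), (5.0, 45, 21, 24), (8.0, 24, 62, 41), (11.0, 120, 15, 34), (14.0, 90, 4, 63), (17.0, 0, 3, 76), (20.0, 20, 19, 81), (23.0, 22, 166, 217), (26.0, 8, 186, 199), (29.0, 1, 195, 195), (32.0, 1, 194, 189), (35.0, 1, 183, 103), (38.0, 20, 10, 78), (41.0, 10, 10, 75), (44.0, 173, 13, 78), (47.0, 10, 10, 76), (50.0, 10, 9, 165), (53.0, 6, 11, 116), (56.0, 0, 0, 26), (59.0, 30, 10, 26), (62.0, 0, 0, 19), (65.0, 150, 12, 21), (68.0, 75, 26, 20), (71.0, 135, 26, 20), (74.0, 0, 0, 0), (77.0, 0, 0, 0), (80.0, 0, 0, 0), (83.0, 0, 0, 0), (86.0, 0, 0, 0), (89.0, 0, 0, 0), (92.0, 0, 0, 0), (95.0, 0, 0, 0), (98.0, 0, 0, 0), (101.0, 0, 0, 0), (104.0, 0, 0, 0), (107.0, 0, 0, 0), (110.0, 0, 0, 0), (113.0, 0, 0, 0), (116.0, 0, 0, 0), (119.0, 0, 0, 0), (122.0, 0, 0, 0)]
pad [([503.0, 293.0, 137.0, 81.0], 0.56)] cheese [] [([264.0, 86.0, 376.0, 148.0], 0.79)]
```

The stem shows in the wrist view: red ends at clamp x 36, so the pad face is near 44 mm. It must reach about 120 mm at the cheese, then 10 mm more. First squeeze.

Request:
{"name": "carry_out", "arguments": {
  "series": [
    {"x":0.01,"y":0,"z":0,"ax":0,"ay":0,"az":0,"hand":1},
    {"x":0.018,"y":0,"z":0,"ax":0,"ay":0,"az":0,"hand":1},
    {"x":0.024,"y":0,"z":0,"ax":0,"ay":0,"az":0,"hand":1},
    {"x":0.03,"y":0,"z":0,"ax":0,"ay":0,"az":0,"hand":1},
    {"x":0.035,"y":0,"z":0,"ax":0,"ay":0,"az":0,"hand":1},
    {"x":0.04,"y":0,"z":0,"ax":0,"ay":0,"az":0,"hand":1},
    {"x":0.04,"y":0,"z":0,"ax":0,"ay":0,"az":0,"hand":1},
    {"x":0.04,"y":0,"z":0,"ax":0,"ay":0,"az":0,"hand":1}
  ]
}}

```text
time_s: 17.38
ee_pos: [465.6, 158.1, 21.1]
tcp_rot: [-2.364, -2.065, 0.009]
contact_force: [-3.2, -4.7, 3.4]
gripper_width: -0.001
gripper_force: 2.3
```

```bash
python3 - <<'E'
from h import *
w,xs,hsv=stem();cv2.imwrite('pics/w10.png',w['img'][:,:,::-1])
S,L=trig(w,C);print(S)
for y in range(-145,-35,15):
    k=abs(L[:,1]-y)<3
    if k.sum()>3: print(y,L[k,0].min().round(1),L[k,0].max().round(1))
E
```

```text
t 17.4333 tcp local [ -18.  -120.9] z 21.1 F clamp x 4.7 [-3.3 -4.3  2.7] red None yellow (np.float64(12.5), np.float64(18.5), np.float64(6.5))
[  267   192   252    69 10352]
-130 -45.5 -23.8
-115 -45.9 -27.4
-100 -46.3 -28.3
-85 -46.4 -28.4
-70 -47.2 -28.8
-55 -51.7 -25.8
-40 -44.3 -39.7
```

Request:
{"name": "carry_out", "arguments": {
  "series": [
    {"x":0.006,"y":0,"z":0,"ax":0,"ay":0,"az":0,"hand":1},
    {"x":0.011,"y":0,"z":0,"ax":0,"ay":0,"az":0,"hand":1},
    {"x":0.016,"y":0,"z":0,"ax":0,"ay":0,"az":0,"hand":1},
    {"x":0.016,"y":0,"z":0,"ax":0,"ay":0,"az":0,"hand":1}
  ]
}}

```text
time_s: 17.77
ee_pos: [467.1, 169.8, 21.0]
tcp_rot: [-2.364, -2.065, 0.01]
contact_force: [-4.1, -5.7, 2.7]
gripper_width: -0.005
gripper_force: 3.2
```

Request:
{"name": "carry_out", "arguments": {
  "series": [
    {"x":-0.015,"y":0,"z":0,"ax":0,"ay":0,"az":0,"hand":1},
    {"x":-0.03,"y":0,"z":0,"ax":0,"ay":0,"az":0,"hand":1},
    {"x":-0.043,"y":0,"z":0,"ax":0,"ay":0,"az":0,"hand":1},
    {"x":-0.043,"y":0,"z":0,"ax":0,"ay":0,"az":0,"hand":1},
    {"x":-0.043,"y":0,"z":0,"ax":0,"ay":0,"az":0,"hand":1},
    {"x":-0.043,"y":0,"z":0,"ax":0,"ay":0,"az":0,"hand":1},
    {"x":-0.043,"y":0,"z":0,"ax":0,"ay":0,"az":0,"hand":1}
  ]
}}

```text
time_s: 18.35
ee_pos: [466.2, 138.2, 21.2]
tcp_rot: [2.368, 2.064, 0.001]
contact_force: [0.7, 0.1, 0.1]
gripper_width: -0.003
gripper_force: 0.0
```

```bash
python3 - <<'E'
from h import *
w,xs,hsv=stem();cv2.imwrite('pics/w11.png',w['img'][:,:,::-1])
S,L=trig(w,C);print(S)
for y in range(-130,-60,15):
    k=abs(L[:,1]-y)<3
    if k.sum()>3: print(y,L[k,0].min().round(1),L[k,0].max().round(1))
E
```

```text
t 18.4 tcp local [   1.6 -117.8] z 21.3 F clamp x 0.6 [ 0.1 -0.6 -0.3] red (np.float64(46.0), np.float64(48.0), np.float64(2.5)) yellow (np.float64(10.0), np.float64(45.0), np.float64(20.5))
[  265   148   245   110 10326]
-130 -26.5 -4.5
-115 -30.2 -11.1
-100 -34.2 -15.4
-85 -38.2 -19.3
-70 -42.5 -23.0
```

Jaw advanced about 19 mm, now at x ≈ 28. With 8 mm teeth, each further full squeeze should give 16 mm: 44, 60, 76, then 92 pressing. Two more squeezes.

Request:
{"name": "carry_out", "arguments": {
  "series": [
    {"x":0.007,"y":0,"z":0,"ax":0,"ay":0,"az":0,"hand":1},
    {"x":0.013,"y":0,"z":0,"ax":0,"ay":0,"az":0,"hand":1},
    {"x":0.019,"y":0,"z":0,"ax":0,"ay":0,"az":0,"hand":1},
    {"x":0.025,"y":0,"z":0,"ax":0,"ay":0,"az":0,"hand":1},
    {"x":0.031,"y":0,"z":0,"ax":0,"ay":0,"az":0,"hand":1},
    {"x":0.037,"y":0,"z":0,"ax":0,"ay":0,"az":0,"hand":1},
    {"x":0.043,"y":0,"z":0,"ax":0,"ay":0,"az":0,"hand":1},
    {"x":0.043,"y":0,"z":0,"ax":0,"ay":0,"az":0,"hand":1},
    {"x":0.043,"y":0,"z":0,"ax":0,"ay":0,"az":0,"hand":1}
  ]
}}

```text
time_s: 19.15
ee_pos: [466.5, 169.9, 20.9]
tcp_rot: [-2.363, -2.065, 0.011]
contact_force: [-4.8, -4.9, 3.2]
gripper_width: 0.0
gripper_force: 3.1
```

Request:
{"name": "carry_out", "arguments": {
  "series": [
    {"x":-0.015,"y":0,"z":0,"ax":0,"ay":0,"az":0,"hand":1},
    {"x":-0.03,"y":0,"z":0,"ax":0,"ay":0,"az":0,"hand":1},
    {"x":-0.043,"y":0,"z":0,"ax":0,"ay":0,"az":0,"hand":1},
    {"x":-0.043,"y":0,"z":0,"ax":0,"ay":0,"az":0,"hand":1},
    {"x":-0.043,"y":0,"z":0,"ax":0,"ay":0,"az":0,"hand":1},
    {"x":-0.043,"y":0,"z":0,"ax":0,"ay":0,"az":0,"hand":1},
    {"x":-0.043,"y":0,"z":0,"ax":0,"ay":0,"az":0,"hand":1},
    {"x":-0.043,"y":0,"z":0,"ax":0,"ay":0,"az":0,"hand":1}
  ]
}}

```text
time_s: 19.82
ee_pos: [466.1, 138.4, 21.3]
tcp_rot: [2.367, 2.065, 0.001]
contact_force: [-0.6, 0.6, 0.6]
gripper_width: -0.003
gripper_force: 0.0
```

```bash
cat >> h.py <<'E'
def jaw(x0,x1):
    # red stem seen in the fixed cameras: centroid -> clamp x on the rod axis; pad front from the pad box
    for n in ('scene','side','wrist'):
        p=eyes.read_camera(n);hsv=cv2.cvtColor(p['img'],cv2.COLOR_RGB2HSV)
        U=proj(p,world(C,boxpts(1,16,36,58)+[[x0,0,0]]));V=proj(p,world(C,boxpts(1,16,36,58)+[[x1,0,0]]));A=np.vstack([U,V])
        l,t=np.floor(A.min(0)).astype(int);r,b=np.ceil(A.max(0)).astype(int);l,t=max(l,0),max(t,0)
        k=hsv[t:b,l:r].astype(int)
        if k.size==0: print(n,'out');continue
        red=((k[...,0]<8)|(k[...,0]>170))&(k[...,1]>130)&(k[...,2]>50);yel=(k[...,0]>17)&(k[...,0]<32)&(k[...,1]>120)
        if red.any():
            v,u=np.nonzero(red);c=(u.mean()+l,v.mean()+t);d=onplane(p,c,47);print(n,'red px',red.sum(),np.round(c,1),'x,y at z47',local(d).round(1),'rows',v.min()+t,v.max()+t,'yellow px',yel.sum())
        else: print(n,'no red; yellow',yel.sum())
E
python3 - <<'E'
from h import *
stem();jaw(10,100)
E
```

```text
t 19.8667 tcp local [   1.5 -117.8] z 21.3 F clamp x 0.5 [-0.3 -0.4  0.5] red None yellow (np.float64(26.5), np.float64(43.5), np.float64(17.5))
scene no red; yellow 34
side red px 10 [306.7 222.3] x,y at z47 [65.5 -0.5] rows 221 224 yellow px 39
wrist no red; yellow 356
```

Request:
{"name": "carry_out", "arguments": {
  "series": [
    {"x":0.007,"y":0,"z":0,"ax":0,"ay":0,"az":0,"hand":1},
    {"x":0.013,"y":0,"z":0,"ax":0,"ay":0,"az":0,"hand":1},
    {"x":0.019,"y":0,"z":0,"ax":0,"ay":0,"az":0,"hand":1},
    {"x":0.025,"y":0,"z":0,"ax":0,"ay":0,"az":0,"hand":1},
    {"x":0.031,"y":0,"z":0,"ax":0,"ay":0,"az":0,"hand":1},
    {"x":0.037,"y":0,"z":0,"ax":0,"ay":0,"az":0,"hand":1},
    {"x":0.043,"y":0,"z":0,"ax":0,"ay":0,"az":0,"hand":1},
    {"x":0.043,"y":0,"z":0,"ax":0,"ay":0,"az":0,"hand":1},
    {"x":0.043,"y":0,"z":0,"ax":0,"ay":0,"az":0,"hand":1}
  ]
}}

```text
time_s: 20.77
ee_pos: [466.3, 169.6, 20.8]
tcp_rot: [-2.363, -2.064, 0.011]
contact_force: [-5.5, -5.4, 2.6]
gripper_width: -0.003
gripper_force: 3.1
```

Request:
{"name": "carry_out", "arguments": {
  "series": [
    {"x":-0.015,"y":0,"z":0,"ax":0,"ay":0,"az":0,"hand":1},
    {"x":-0.03,"y":0,"z":0,"ax":0,"ay":0,"az":0,"hand":1},
    {"x":-0.043,"y":0,"z":0,"ax":0,"ay":0,"az":0,"hand":1},
    {"x":-0.043,"y":0,"z":0,"ax":0,"ay":0,"az":0,"hand":1},
    {"x":-0.043,"y":0,"z":0,"ax":0,"ay":0,"az":0,"hand":1},
    {"x":-0.043,"y":0,"z":0,"ax":0,"ay":0,"az":0,"hand":1},
    {"x":-0.043,"y":0,"z":0,"ax":0,"ay":0,"az":0,"hand":1},
    {"x":-0.043,"y":0,"z":0,"ax":0,"ay":0,"az":0,"hand":1}
  ]
}}

```text
time_s: 21.43
ee_pos: [466.1, 138.4, 21.3]
tcp_rot: [2.367, 2.065, 0.001]
contact_force: [-0.4, -0.5, -0.1]
gripper_width: -0.003
gripper_force: 0.0
```

```bash
python3 - <<'E'
from h import *
stem();jaw(30,118)
d=eyes.read_camera('side')
for x in (100,105,110,115,120,125): print(x,proj(d,world(C,[[x,0,67],[x,0,72]])).round(1).tolist())
uv=[proj(d,world(C,[[x,18,68]]))[0] for x in range(90,132,2)]
print([(x,d['img'][int(round(v)),int(round(u))].tolist()) for x,(u,v) in zip(range(90,132,2),uv)])
E
```

```text
t 21.4833 tcp local [   1.5 -117.8] z 21.3 F clamp x -0.1 [ 0.1  0.1 -0.3] red None yellow (np.float64(42.5), np.float64(48.0), np.float64(6.0))
scene no red; yellow 101
side red px 9 [309. 219.] x,y at z47 [82.1 -0.6] rows 218 220 yellow px 52
wrist no red; yellow 118
100 [[311.0, 211.0], [311.0, 209.8]]
105 [[311.7, 210.0], [311.6, 208.9]]
110 [[312.4, 209.1], [312.3, 207.9]]
115 [[313.0, 208.1], [313.0, 207.0]]
120 [[313.7, 207.2], [313.6, 206.0]]
125 [[314.3, 206.2], [314.3, 205.1]]
[(90, [108, 90, 70]), (92, [108, 90, 70]), (94, [112, 86, 41]), (96, [112, 86, 41]), (98, [112, 82, 28]), (100, [119, 86, 24]), (102, [119, 86, 24]), (104, [120, 87, 23]), (106, [120, 87, 23]), (108, [120, 87, 23]), (110, [121, 87, 21]), (112, [123, 89, 19]), (114, [123, 89, 19]), (116, [141, 101, 21]), (118, [141, 101, 21]), (120, [188, 135, 31]), (122, [188, 135, 31]), (124, [188, 135, 31]), (126, [221, 161, 39]), (128, [221, 161, 39]), (130, [221, 161, 39])]
```

Request:
{"name": "carry_out", "arguments": {
  "series": [
    {"x":0.007,"y":0,"z":0,"ax":0,"ay":0,"az":0,"hand":1},
    {"x":0.013,"y":0,"z":0,"ax":0,"ay":0,"az":0,"hand":1},
    {"x":0.019,"y":0,"z":0,"ax":0,"ay":0,"az":0,"hand":1},
    {"x":0.025,"y":0,"z":0,"ax":0,"ay":0,"az":0,"hand":1},
    {"x":0.031,"y":0,"z":0,"ax":0,"ay":0,"az":0,"hand":1},
    {"x":0.037,"y":0,"z":0,"ax":0,"ay":0,"az":0,"hand":1},
    {"x":0.043,"y":0,"z":0,"ax":0,"ay":0,"az":0,"hand":1},
    {"x":0.043,"y":0,"z":0,"ax":0,"ay":0,"az":0,"hand":1},
    {"x":0.043,"y":0,"z":0,"ax":0,"ay":0,"az":0,"hand":1}
  ]
}}

```text
time_s: 22.43
ee_pos: [466.4, 169.6, 20.8]
tcp_rot: [-2.364, -2.064, 0.011]
contact_force: [-4.7, -5.4, 2.6]
gripper_width: -0.003
gripper_force: 3.1
```

Request:
{"name": "carry_out", "arguments": {
  "series": [
    {"x":-0.015,"y":0,"z":0,"ax":0,"ay":0,"az":0,"hand":1},
    {"x":-0.03,"y":0,"z":0,"ax":0,"ay":0,"az":0,"hand":1},
    {"x":-0.043,"y":0,"z":0,"ax":0,"ay":0,"az":0,"hand":1},
    {"x":-0.043,"y":0,"z":0,"ax":0,"ay":0,"az":0,"hand":1},
    {"x":-0.043,"y":0,"z":0,"ax":0,"ay":0,"az":0,"hand":1},
    {"x":-0.043,"y":0,"z":0,"ax":0,"ay":0,"az":0,"hand":1},
    {"x":-0.043,"y":0,"z":0,"ax":0,"ay":0,"az":0,"hand":1},
    {"x":-0.043,"y":0,"z":0,"ax":0,"ay":0,"az":0,"hand":1}
  ]
}}

```text
time_s: 23.1
ee_pos: [466.1, 138.4, 21.2]
tcp_rot: [2.368, 2.065, 0.001]
contact_force: [-0.3, 0.1, -0.4]
gripper_width: -0.005
gripper_force: 0.0
```

```bash
python3 - <<'E'
from h import *
stem();jaw(60,118)
E
```

```text
t 23.15 tcp local [   1.5 -117.9] z 21.2 F clamp x 0.1 [ 1.2 -0.3 -0.4] red None yellow None
scene no red; yellow 105
side red px 9 [311. 216.] x,y at z47 [97.4 -0.4] rows 215 217 yellow px 12
wrist no red; yellow 18
```

Jaw at about 75.5, pad face about 112 with 8 mm to the cheese. Final squeeze, in steps with force readings.

Request:
{"name": "carry_out", "arguments": {
  "series": [
    {"x":0.007,"y":0,"z":0,"ax":0,"ay":0,"az":0,"hand":1},
    {"x":0.013,"y":0,"z":0,"ax":0,"ay":0,"az":0,"hand":1},
    {"x":0.019,"y":0,"z":0,"ax":0,"ay":0,"az":0,"hand":1},
    {"x":0.024,"y":0,"z":0,"ax":0,"ay":0,"az":0,"hand":1},
    {"x":0.028,"y":0,"z":0,"ax":0,"ay":0,"az":0,"hand":1},
    {"x":0.032,"y":0,"z":0,"ax":0,"ay":0,"az":0,"hand":1},
    {"x":0.032,"y":0,"z":0,"ax":0,"ay":0,"az":0,"hand":1}
  ]
}}

```text
time_s: 23.88
ee_pos: [465.3, 161.6, 20.9]
tcp_rot: [-2.363, -2.064, 0.011]
contact_force: [-4.3, -4.8, 2.4]
gripper_width: 0.007
gripper_force: 3.0
```

Request:
{"name": "carry_out", "arguments": {
  "series": [
    {"x":0.002,"y":0,"z":0,"ax":0,"ay":0,"az":0,"hand":1},
    {"x":0.004,"y":0,"z":0,"ax":0,"ay":0,"az":0,"hand":1},
    {"x":0.006,"y":0,"z":0,"ax":0,"ay":0,"az":0,"hand":1},
    {"x":0.006,"y":0,"z":0,"ax":0,"ay":0,"az":0,"hand":1}
  ]
}}

```text
time_s: 24.22
ee_pos: [465.7, 165.5, 20.9]
tcp_rot: [-2.363, -2.064, 0.012]
contact_force: [-3.9, -6.9, 2.8]
gripper_width: -0.002
gripper_force: 4.1
```

Request:
{"name": "carry_out", "arguments": {
  "series": [
    {"x":0.002,"y":0,"z":0,"ax":0,"ay":0,"az":0,"hand":1},
    {"x":0.004,"y":0,"z":0,"ax":0,"ay":0,"az":0,"hand":1},
    {"x":0.005,"y":0,"z":0,"ax":0,"ay":0,"az":0,"hand":1},
    {"x":0.005,"y":0,"z":0,"ax":0,"ay":0,"az":0,"hand":1},
    {"x":0.005,"y":0,"z":0,"ax":0,"ay":0,"az":0,"hand":1}
  ]
}}

```text
time_s: 24.63
ee_pos: [466.2, 168.9, 20.8]
tcp_rot: [-2.364, -2.064, 0.013]
contact_force: [-3.9, -7.6, 3.5]
gripper_width: -0.003
gripper_force: 4.5
```

```bash
python3 - <<'E'
from h import *
stem();jaw(80,122)
d=eyes.read_camera('side')
uv=[proj(d,world(C,[[x,18,72]]))[0] for x in range(108,132,2)]
print([(x,d['img'][int(round(v)),int(round(u))].tolist()) for x,(u,v) in zip(range(108,132,2),uv)])
E
```

```text
t 24.6833 tcp local [ -28.7 -121.8] z 20.8 F clamp x 8.0 [-4.1 -7.6  3.6] red None yellow None
scene no red; yellow 109
side red px 3 [313.3 213.7] x,y at z47 [110.5  -2.6] rows 213 214 yellow px 5
wrist out
[(108, [107, 91, 72]), (110, [122, 96, 58]), (112, [122, 96, 59]), (114, [122, 96, 59]), (116, [163, 118, 39]), (118, [163, 118, 39]), (120, [175, 127, 38]), (122, [209, 151, 34]), (124, [209, 151, 34]), (126, [224, 165, 41]), (128, [224, 164, 37]), (130, [224, 164, 37])]
```

Force is 8 N against 5.3 N free, so the stem is roughly 4 to 5 mm in. A little further in small steps.

Request:
{"name": "carry_out", "arguments": {
  "series": [
    {"x":0.001,"y":0,"z":0,"ax":0,"ay":0,"az":0,"hand":1},
    {"x":0.002,"y":0,"z":0,"ax":0,"ay":0,"az":0,"hand":1},
    {"x":0.003,"y":0,"z":0,"ax":0,"ay":0,"az":0,"hand":1},
    {"x":0.003,"y":0,"z":0,"ax":0,"ay":0,"az":0,"hand":1},
    {"x":0.003,"y":0,"z":0,"ax":0,"ay":0,"az":0,"hand":1}
  ]
}}

```text
time_s: 25.3
ee_pos: [466.6, 170.9, 20.8]
tcp_rot: [-2.364, -2.065, 0.013]
contact_force: [-5.4, -9.3, 3.2]
gripper_width: -0.002
gripper_force: 5.1
```

Request:
{"name": "carry_out", "arguments": {
  "series": [
    {"x":0.001,"y":0,"z":0,"ax":0,"ay":0,"az":0,"hand":1},
    {"x":0.002,"y":0,"z":0,"ax":0,"ay":0,"az":0,"hand":1},
    {"x":0.003,"y":0,"z":0,"ax":0,"ay":0,"az":0,"hand":1},
    {"x":0.003,"y":0,"z":0,"ax":0,"ay":0,"az":0,"hand":1},
    {"x":0.003,"y":0,"z":0,"ax":0,"ay":0,"az":0,"hand":1}
  ]
}}

```text
time_s: 25.72
ee_pos: [466.9, 172.3, 20.9]
tcp_rot: [-2.363, -2.066, 0.015]
contact_force: [-3.4, -13.1, 4.2]
gripper_width: -0.001
gripper_force: 6.9
```

```bash
python3 - <<'E'
from h import *
w,_,_=stem();jaw(80,122);a=eyes.read_camera('scene');cv2.imwrite('pics/a9.png',a['img'][:,:,::-1]);cv2.imwrite('pics/w12.png',w['img'][:,:,::-1])
S,L=trig(w,C)
for y in range(-130,-60,10):
    k=abs(L[:,1]-y)<3
    if k.sum()>3: print(y,L[k,0].min().round(1),L[k,0].max().round(1))
E
```

```text
t 25.7667 tcp local [ -32.2 -121.6] z 20.8 F clamp x 12.7 [ -4.5 -12.2   3.6] red None yellow None
scene no red; yellow 109
side no red; yellow 5
wrist out
-130 -62.7 -41.7
-120 -61.1 -41.3
-110 -59.0 -39.6
-100 -56.9 -38.7
-90 -55.3 -36.5
-80 -53.6 -34.7
-70 -51.9 -32.9
```

The force rose steeply to 12.7 N, so the trigger is at its stop and the stem is only about 7 to 8 mm in. That is close to the 6 mm limit. I'll let it return once: the jaw settles at about 3 mm in by its friction. Then I'll re-squeeze part way for a better-centred state.

Request:
{"name": "carry_out", "arguments": {
  "series": [
    {"x":-0.01,"y":0,"z":0,"ax":0,"ay":0,"az":0,"hand":1},
    {"x":-0.02,"y":0,"z":0,"ax":0,"ay":0,"az":0,"hand":1},
    {"x":-0.03,"y":0,"z":0,"ax":0,"ay":0,"az":0,"hand":1},
    {"x":-0.04,"y":0,"z":0,"ax":0,"ay":0,"az":0,"hand":1},
    {"x":-0.049,"y":0,"z":0,"ax":0,"ay":0,"az":0,"hand":1},
    {"x":-0.049,"y":0,"z":0,"ax":0,"ay":0,"az":0,"hand":1},
    {"x":-0.049,"y":0,"z":0,"ax":0,"ay":0,"az":0,"hand":1},
    {"x":-0.049,"y":0,"z":0,"ax":0,"ay":0,"az":0,"hand":1},
    {"x":-0.049,"y":0,"z":0,"ax":0,"ay":0,"az":0,"hand":1}
  ]
}}

```text
time_s: 26.72
ee_pos: [466.1, 138.3, 21.3]
tcp_rot: [2.368, 2.065, 0.001]
contact_force: [1.0, 0.2, 0.0]
gripper_width: 0.001
gripper_force: 0.0
```

```bash
python3 - <<'E'
from h import *
stem();jaw(80,122)
E
```

```text
t 26.7667 tcp local [   1.5 -117.8] z 21.2 F clamp x -0.3 [-0.2  0.3  0.3] red None yellow None
scene no red; yellow 107
side red px 7 [312.7 214. ] x,y at z47 [108.2  -1.4] rows 213 215 yellow px 2
wrist out
```

Request:
{"name": "carry_out", "arguments": {
  "series": [
    {"x":0.003,"y":0,"z":0,"ax":0,"ay":0,"az":0,"hand":1},
    {"x":0.006,"y":0,"z":0,"ax":0,"ay":0,"az":0,"hand":1},
    {"x":0.007,"y":0,"z":0,"ax":0,"ay":0,"az":0,"hand":1},
    {"x":0.007,"y":0,"z":0,"ax":0,"ay":0,"az":0,"hand":1}
  ]
}}

```text
time_s: 27.25
ee_pos: [465.6, 143.4, 21.1]
tcp_rot: [-2.367, -2.065, 0.002]
contact_force: [-1.4, -2.4, 0.5]
gripper_width: -0.002
gripper_force: 1.1
```

Request:
{"name": "carry_out", "arguments": {
  "series": [
    {"x":0.002,"y":0,"z":0,"ax":0,"ay":0,"az":0,"hand":1},
    {"x":0.004,"y":0,"z":0,"ax":0,"ay":0,"az":0,"hand":1},
    {"x":0.004,"y":0,"z":0,"ax":0,"ay":0,"az":0,"hand":1}
  ]
}}

```text
time_s: 27.5
ee_pos: [466.4, 146.5, 21.1]
tcp_rot: [-2.367, -2.064, 0.001]
contact_force: [-1.8, -3.5, 0.1]
gripper_width: -0.001
gripper_force: 1.2
```

Request:
{"name": "carry_out", "arguments": {
  "series": [
    {"x":0.002,"y":0,"z":0,"ax":0,"ay":0,"az":0,"hand":1},
    {"x":0.003,"y":0,"z":0,"ax":0,"ay":0,"az":0,"hand":1},
    {"x":0.003,"y":0,"z":0,"ax":0,"ay":0,"az":0,"hand":1}
  ]
}}

```text
time_s: 27.75
ee_pos: [467.1, 148.7, 21.1]
tcp_rot: [-2.368, -2.065, 0.0]
contact_force: [-3.1, -2.7, 0.9]
gripper_width: 0.002
gripper_force: 1.4
```

Request:
{"name": "carry_out", "arguments": {
  "series": [
    {"x":0.002,"y":0,"z":0,"ax":0,"ay":0,"az":0,"hand":1},
    {"x":0.003,"y":0,"z":0,"ax":0,"ay":0,"az":0,"hand":1},
    {"x":0.003,"y":0,"z":0,"ax":0,"ay":0,"az":0,"hand":1}
  ]
}}

```text
time_s: 28.0
ee_pos: [467.4, 150.9, 21.1]
tcp_rot: [-2.368, -2.065, 0.0]
contact_force: [-2.2, -3.8, 1.3]
gripper_width: -0.003
gripper_force: 1.5
```

Request:
{"name": "carry_out", "arguments": {
  "series": [
    {"x":0.002,"y":0,"z":0,"ax":0,"ay":0,"az":0,"hand":1},
    {"x":0.003,"y":0,"z":0,"ax":0,"ay":0,"az":0,"hand":1},
    {"x":0.003,"y":0,"z":0,"ax":0,"ay":0,"az":0,"hand":1}
  ]
}}

```text
time_s: 28.25
ee_pos: [467.4, 153.0, 21.2]
tcp_rot: [-2.367, -2.065, 0.001]
contact_force: [-3.5, -4.0, 0.7]
gripper_width: -0.002
gripper_force: 2.0
```

Request:
{"name": "carry_out", "arguments": {
  "series": [
    {"x":0.002,"y":0,"z":0,"ax":0,"ay":0,"az":0,"hand":1},
    {"x":0.003,"y":0,"z":0,"ax":0,"ay":0,"az":0,"hand":1},
    {"x":0.003,"y":0,"z":0,"ax":0,"ay":0,"az":0,"hand":1}
  ]
}}

```text
time_s: 28.5
ee_pos: [467.4, 154.8, 21.2]
tcp_rot: [-2.367, -2.065, 0.003]
contact_force: [-4.2, -5.4, 1.4]
gripper_width: 0.002
gripper_force: 3.1
```

Request:
{"name": "carry_out", "arguments": {
  "series": [
    {"x":0.002,"y":0,"z":0,"ax":0,"ay":0,"az":0,"hand":1},
    {"x":0.003,"y":0,"z":0,"ax":0,"ay":0,"az":0,"hand":1},
    {"x":0.003,"y":0,"z":0,"ax":0,"ay":0,"az":0,"hand":1}
  ]
}}

```text
time_s: 28.75
ee_pos: [467.3, 156.8, 21.1]
tcp_rot: [-2.366, -2.065, 0.004]
contact_force: [-3.7, -7.0, 1.3]
gripper_width: 0.002
gripper_force: 3.5
```

```bash
python3 - <<'E'
from h import *
stem();jaw(80,122)
E
```

```text
t 28.8 tcp local [ -16.9 -119. ] z 21.2 F clamp x 6.6 [-3.5 -6.2  1.1] red (np.float64(0.5), np.float64(0.5), np.float64(0.5)) yellow None
scene no red; yellow 104
side red px 4 [312.5 213.5] x,y at z47 [110.1   0.3] rows 213 214 yellow px 5
wrist out
```

The pawl caught near y = 153.7, where the finger force jumped, with the stem about 3 mm in. The target is 9 to 10 mm in, at y ≈ 163. Stepping on.

Request:
{"name": "carry_out", "arguments": {
  "series": [
    {"x":0.002,"y":0,"z":0,"ax":0,"ay":0,"az":0,"hand":1},
    {"x":0.004,"y":0,"z":0,"ax":0,"ay":0,"az":0,"hand":1},
    {"x":0.004,"y":0,"z":0,"ax":0,"ay":0,"az":0,"hand":1},
    {"x":0.004,"y":0,"z":0,"ax":0,"ay":0,"az":0,"hand":1}
  ]
}}

```text
time_s: 29.28
ee_pos: [467.4, 159.5, 21.1]
tcp_rot: [-2.366, -2.065, 0.005]
contact_force: [-5.7, -7.0, 2.8]
gripper_width: 0.0
gripper_force: 4.2
```

Request:
{"name": "carry_out", "arguments": {
  "series": [
    {"x":0.002,"y":0,"z":0,"ax":0,"ay":0,"az":0,"hand":1},
    {"x":0.004,"y":0,"z":0,"ax":0,"ay":0,"az":0,"hand":1},
    {"x":0.004,"y":0,"z":0,"ax":0,"ay":0,"az":0,"hand":1},
    {"x":0.004,"y":0,"z":0,"ax":0,"ay":0,"az":0,"hand":1}
  ]
}}

```text
time_s: 29.62
ee_pos: [467.7, 162.1, 21.1]
tcp_rot: [-2.366, -2.065, 0.006]
contact_force: [-4.6, -9.8, 3.9]
gripper_width: -0.0
gripper_force: 5.2
```

```bash
python3 - <<'E'
from h import *
for i in range(3): stem()
jaw(80,122)
E
```

```text
t 29.6667 tcp local [ -22.2 -119.4] z 21.1 F clamp x 10.1 [-4.3 -9.6  3. ] red None yellow None
t 29.7167 tcp local [ -22.2 -119.4] z 21.1 F clamp x 10.1 [-5.  -9.5  1.8] red (np.float64(0.5), np.float64(0.5), np.float64(0.5)) yellow None
t 29.7667 tcp local [ -22.2 -119.4] z 21.1 F clamp x 10.8 [ -5.4 -10.2   2.6] red None yellow (np.float64(-6.0), np.float64(-6.0), np.float64(0.5))
scene no red; yellow 107
side no red; yellow 6
wrist out
```

Request:
{"name": "carry_out", "arguments": {
  "series": [
    {"x":0.001,"y":0,"z":0,"ax":0,"ay":0,"az":0,"hand":1},
    {"x":0.002,"y":0,"z":0,"ax":0,"ay":0,"az":0,"hand":1},
    {"x":0.002,"y":0,"z":0,"ax":0,"ay":0,"az":0,"hand":1},
    {"x":0.002,"y":0,"z":0,"ax":0,"ay":0,"az":0,"hand":1},
    {"x":0.002,"y":0,"z":0,"ax":0,"ay":0,"az":0,"hand":1}
  ]
}}

```text
time_s: 30.33
ee_pos: [467.8, 163.4, 21.1]
tcp_rot: [-2.366, -2.065, 0.007]
contact_force: [-4.7, -11.1, 2.3]
gripper_width: -0.0
gripper_force: 5.7
```

```bash
python3 - <<'E'
from h import *
stem();jaw(80,122)
s=manip.sense();print(s['ee_pos'],s['gripper_force'],s['time_s'])
print(manip.finish_job())
E
```

```text
t 30.3833 tcp local [ -23.4 -119.5] z 21.1 F clamp x 10.4 [-4.5 -9.8  2.6] red None yellow None
scene no red; yellow 106
side no red; yellow 8
wrist out
[467.80819203 163.36745027  21.11255647] 5.669860658235848 30.5333
the job is handed in; nothing more can be done
None
```

I handed the job in at 30.5 s, without seeing the verdict: the orange block is in the orange holder, and the trigger is held squeezed at about 10.5 N. I estimate the stem at 8 to 10 mm in from force and travel; the cameras could not see the stem itself at the end.

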